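# Clear the glazing bench

### The arm

A 6-joint arm with a two-finger parallel gripper is mounted at the origin on the work surface. World frame = base frame: x ahead of the robot, y to its left, z up, the work surface at z = 0. Lengths are in m, angles in rad, forces in N, time in s.
With the tool pointing down it reaches from about 0.375 to 0.9 m from the base axis. Payload 3.1 kg.
Tool frame: the origin (TCP) lies on the centre line of the jaws, within the pads' length; the fingertips stand 19 mm ahead of it and the grasp point (between the pads) is the TCP; z points along the fingers, y is the line along which they close (so a half turn about z gives the same grasp; the last joint's range is limited). The gripper opens to 85 mm and grips with 20 to 120 N. Pads are 22 mm wide; open, the fingers measure 114 mm over their backs; the gripper's body (76 mm by 85 mm) begins 54 mm behind the grasp point. The pads swing forward as they close: fully open they stand 13 mm farther back than shut.
Start: joints at [-1.383, 0.527, 1.433, -0, 1.181, -0.178], TCP at [0.224, -0.583, 0.25] pointing down, gripper open.
Joint ranges: [-3.08, 3.08], [-0.75, 2.2], [0.22, 2.44], [-1.43, 4.57], [0, 2.65], [-2.85, 2.85]. Speed limits (rad/s): [2.79, 2.79, 3.14, 3.14, 3.14, 3.14].

### API

Orientations are given as a unit quaternion [x, y, z, w].
In Python, from station import manip, cams, sign_off gives the robot as it stands.
- The arm moves only by the tool carry_out, never from a script. Its argument "targets" is a list that holds one entry, the list of rows, each a list of 7 numbers: the shift along the tool's x, y, z in cm, then the turn, a rotation vector about the tool's x, y, z in degrees, then the finger opening in cm, from 0 to 8.54. A call has 1 to 12 rows; each row is the pose to reach, as a shift and turn from the pose commanded when the call began, along the tool's axes at that moment; what a row does not reach only later rows make up. A row lasts 1/12 s, in which the tool goes at most 41.7 mm and 7.16 degrees, less where a joint would pass 70% of its speed; a pose out of reach is approached as far as the arm can. A call with a gripper value outside its range is refused whole. The fingers move at their own pace and stop on an object; "force" is the grip in N (left out, the last holds). Time passes only in rows, so rows that repeat a pose let the fingers close. It gives the time, the measured TCP pose, the force, the opening and the grip force at its end, in the units of the state.
- manip.sense(): the state, without advancing time (a new reading comes with each control period).
- cams.snapshot(name): name is "scene" or "top" or "wrist"; returns the picture (400x640x3 uint8, red, green, blue); there is no depth.
- cams.camera_info(name): a dict with "K" (3x3 intrinsics, pixels), "k1" (the pictures are not rectified: a ray, as slopes to the right and down, at radius r is drawn at 1 + k1 r^2 times it, then the intrinsics apply), "T" (4x4, takes a point from camera to world coordinates). Camera axes: x right, y down, z forward; pixel columns grow to the right and rows downward; lengths in m; the calibration is good to about 2 mm. A picture is of the moment at which its call begins: read the wrist's pose just before it. camera_info takes no time and is no camera call; for the wrist camera it gives the pose at the moment of the call.
- sign_off(): hands the job in; it is judged then, once.
The state is a dict: "t": time; "q": joint angles; "qd": joint speeds; "tau": joint torques, N m; "tcp_pos": TCP position; "tool_rot": TCP orientation; "force": force on the tool from outside, world axes, zero at the start; "ft_torque": the same for the moment, N m; "finger_gap": opening from 0.0 (shut) to 1.0 (fully open); "gripper_force": force on a finger pad.
Only numpy, scipy, OpenCV 4.12 (cv2) and the standard library are available. Lean on these libraries where they do the work, as an engineer would, in place of code of your own. Each camera call takes 0.05 s, during which the arm holds its last target. There are 200 camera calls.

### The job

Clear the bench after glazing: carry the tray by its handle to the green tub and tip it, with its open lip low over the tub, so that all the kiln props slide off into the tub, and then set the empty tray flat back on the middle of the turntable. Stand every fallen glaze bottle upright in the wooden lane, in one row with the bottles already standing there, and leave the clay cup alone.

Things in the scene. Friction and masses are not known exactly. Their poses are not given: they have to be found in the camera images.
- tray: sheet-steel tray on the turntable, 130 mm (x) by 200 mm (y), floor 6 mm thick, walls 30 mm high on three sides; the fourth long side, at +x, is the open lip. A wooden handle bar crosses over its middle along y, 16 mm thick, 26 mm high, its centre 107 mm above the underside, held by an upright at each end. Origin at the centre of the underside, z up; mass about 0.45 kg, props 0.06 kg each
- tray_grip (a point): centre of the tray's handle bar, axes as the tray's
- tray_lip (a point): middle of the tray's open lip, axes as the tray's
- turntable: fixed low round turntable, 230 mm across, its flat top 40 mm above the bench; origin at the centre of its foot
- tub: loose open green plastic tub, 250 mm (x) by 170 mm (y), 80 mm high, walls 5 mm; origin at the centre of its underside
- lane: fixed wooden bottle lane, 430 mm long along its y and 100 mm wide (x); floor 8 mm above the bench, between side lips 22 mm high (80 mm apart inside) and end stops 50 mm high (410 mm apart inside); wide enough for a single row of bottles. Origin at the centre of its underside
- prop1: loose kiln prop, a fired clay block 60 to 64 mm long (its x), 28 to 30 mm wide and 30 to 34 mm high, starts on the tray with its length along the sliding direction; origin at the centre of its underside. From 3 to 5 are there.
- prop2: loose kiln prop, a fired clay block 60 to 64 mm long (its x), 28 to 30 mm wide and 30 to 34 mm high, starts on the tray with its length along the sliding direction; origin at the centre of its underside. From 3 to 5 are there.
- prop3: loose kiln prop, a fired clay block 60 to 64 mm long (its x), 28 to 30 mm wide and 30 to 34 mm high, starts on the tray with its length along the sliding direction; origin at the centre of its underside. From 3 to 5 are there.
- prop4: loose kiln prop, a fired clay block 60 to 64 mm long (its x), 28 to 30 mm wide and 30 to 34 mm high, starts on the tray with its length along the sliding direction; origin at the centre of its underside. From 3 to 5 are there.
- prop5: loose kiln prop, a fired clay block 60 to 64 mm long (its x), 28 to 30 mm wide and 30 to 34 mm high, starts on the tray with its length along the sliding direction; origin at the centre of its underside. From 3 to 5 are there.
- bottle1: glaze squeeze bottle: round body 56 mm across and 82 mm high, narrow white cap 28 mm across from 96 mm to its top at 130 mm; origin at the centre of its base, z axis from base to cap. Lies on its side on the bench in front of the lane, cap roughly towards the robot. Two or three such bottles have fallen over. Mass about 0.16 kg
- bottle2: glaze squeeze bottle: round body 56 mm across and 82 mm high, narrow white cap 28 mm across from 96 mm to its top at 130 mm; origin at the centre of its base, z axis from base to cap. Lies on its side on the bench in front of the lane, cap roughly towards the robot. Two or three such bottles have fallen over. Mass about 0.16 kg
- bottle3: glaze squeeze bottle: round body 56 mm across and 82 mm high, narrow white cap 28 mm across from 96 mm to its top at 130 mm; origin at the centre of its base, z axis from base to cap. Lies on its side on the bench in front of the lane, cap roughly towards the robot. Two or three such bottles have fallen over. Mass about 0.16 kg
- stander1: glaze squeeze bottle: round body 56 mm across and 82 mm high, narrow white cap 28 mm across from 96 mm to its top at 130 mm; origin at the centre of its base, z axis from base to cap. Already stands in the lane
- stander2: glaze squeeze bottle: round body 56 mm across and 82 mm high, narrow white cap 28 mm across from 96 mm to its top at 130 mm; origin at the centre of its base, z axis from base to cap. Already stands in the lane
- cup: bystander: small clay cup, 66 mm across and 75 mm high, origin at the centre of its base

How it is judged:
By the outcome, as a careful person would: the job done as asked, in the order asked, and still so for the second after the job is handed in, with the robot touching nothing.
Of prop1, prop2, prop3, prop4, prop5 only 3 to 5 are there at a start; the rules pass over those that are not, and their reading is None.
Of bottle1, bottle2, bottle3 only 2 to 3 are there at a start; the rules pass over those that are not, and their reading is None.
At some moment in a run one of tray, tub may be knocked a few centimetres aside while the robot is not near it.
It also fails if it takes over 210 s, if anything falls off the work surface, if the arm or the gripper's body presses on something with over 40 N, if the wrist force passes 120 N, or if a joint passes its speed limit or range.

## Working session

There is one attempt and no reset: what is moved stays moved. The work goes in short steps, Python scripts to look and compute and a tool call to move; the robot and the scene stay as the last step left them, time stands still between calls to the robot, and variables do not carry over. Pictures are saved under pics/ and viewed, at most 14 in all, crops included, and the job is handed in when it is done.

Besides the shell and the picture viewer there is one more tool, called after "Call:" as name(argument=value, ...) on one line, values as JSON. carry_out: Moves the arm, as the interface text tells. Its arguments: {"type":"object","properties":{"targets":{"type":"array"},"force":{"type":"number"}},"required":["targets"]}

```bash
ls; mkdir -p pics; cat > h.py <<'E'
import numpy as np, cv2
from scipy.spatial.transform import Rotation as R
from station import manip, cams, sign_off
def snap(n,f):
    T=cams.camera_info(n); im=cams.snapshot(n); cv2.imwrite('pics/'+f,im[:,:,::-1]); return im,T
def ray(c,u,v):
    K=np.array(c['K']);k=c['k1'];T=np.array(c['T'])
    d=np.array([(u-K[0,2])/K[0,0],(v-K[1,2])/K[1,1]]);s=d.copy()
    for _ in range(20): s=d/(1+k*(s@s))
    return T[:3,3],T[:3,:3]@np.r_[s,1]
def atz(c,u,v,z):
    o,d=ray(c,u,v);return o+d*(z-o[2])/d[2]
def proj(c,p):
    K=np.array(c['K']);T=np.array(c['T']);q=T[:3,:3].T@(np.array(p)-T[:3,3]);s=q[:2]/q[2];s=s*(1+c['k1']*(s@s))
    return K[0,0]*s[0]+K[0,2],K[1,1]*s[1]+K[1,2]
def rel(pos,Rt):
    "row from current measured pose to target"
    s=manip.sense();R0=R.from_quat(s['tool_rot']);
    return np.round(R0.inv().apply(np.array(pos)-s['tcp_pos'])*100,2),np.round((R0.inv()*Rt).as_rotvec(degrees=True),2)
E
python3 - <<'E'
from h import *
for n in ('scene','top','wrist'):
    im,c=snap(n,n+'0.png');print(n,c)
print(manip.sense())
E
```

```text
pics
scene {'K': array([[368.14860056,   0.        , 325.30652525],
       [  0.        , 368.14860056, 205.75682321],
       [  0.        ,   0.        ,   1.        ]]), 'k1': -0.007525326182807512, 'T': array([[-0.8016755 ,  0.42250411, -0.42285538,  0.88964927],
       [ 0.59743656,  0.54307937, -0.59002912,  0.56045579],
       [-0.01964569, -0.72564115, -0.68779282,  0.7691722 ],
       [ 0.        ,  0.        ,  0.        ,  1.        ]])}
top {'K': array([[429.23148041,   0.        , 318.88786641],
       [  0.        , 429.23148041, 206.80702986],
       [  0.        ,   0.        ,   1.        ]]), 'k1': 0.00046074205773207703, 'T': array([[ 0.01324927, -0.98368309,  0.17942141,  0.24798503],
       [-0.99984091, -0.01517634, -0.00937207, -0.03007157],
       [ 0.01194211, -0.1792687 , -0.98372767,  1.51967013],
       [ 0.        ,  0.        ,  0.        ,  1.        ]])}
wrist {'K': array([[336.00624804,   0.        , 322.92539611],
       [  0.        , 336.00624804, 199.41924647],
       [  0.        ,   0.        ,   1.        ]]), 'k1': 0.022754703364874382, 'T': ar
[... 224 characters left out ...]
  ,  1.        ]])}
{'t': 0.15, 'q': array([-1.38251568e+00,  5.28276746e-01,  1.43360275e+00, -3.20030102e-05,
        1.18139731e+00, -1.78486742e-01]), 'qd': array([-0.00032273, -0.00433568, -0.00429655, -0.00079899,  0.00021628,
       -0.00040638]), 'tau': array([ 6.05987207e-04, -4.42743838e+01, -1.78275597e+01, -2.83589334e-04,
        5.61987530e-03,  7.83090883e-06]), 'tcp_pos': array([ 0.22405438, -0.58290793,  0.24954523]), 'tool_rot': array([ 9.83230822e-01,  1.82363489e-01, -1.89218765e-05, -8.41992397e-04]), 'force': array([ 0.48331773, -0.59235039,  1.19763009]), 'ft_torque': array([ 0.04063489, -0.01773398,  0.0291545 ]), 'gripper_force': 0.0, 'finger_gap': 1.002207493404309}
```

View pics/top0.png

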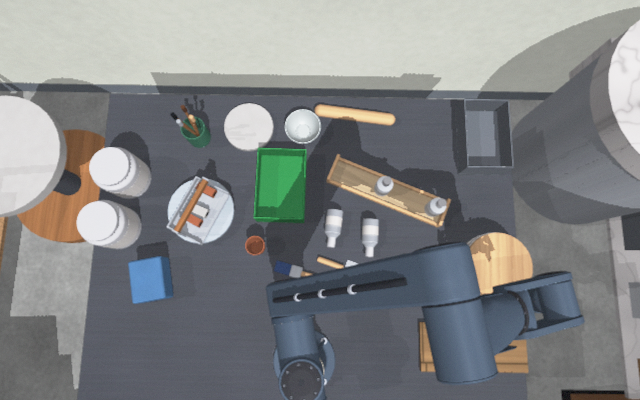

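View pics/scene0.png

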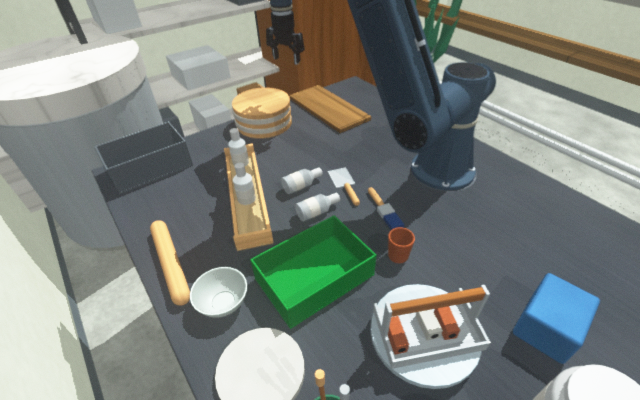

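Top: tray on turntable around (200,212), tub around (280,185), lane (330,165)–(447,215) with standers at about (384,185) and (437,206), two fallen bottles at about (334,227) and (370,235), cup (255,245). Scene: the tray holds three visible props. I'll zoom in on both areas.

```bash
python3 - <<'E'
import cv2
a=cv2.imread('pics/top0.png')
cv2.imwrite('pics/c1.png',cv2.resize(a[140:260,155:315],None,fx=5,fy=5,interpolation=cv2.INTER_CUBIC))
cv2.imwrite('pics/c2.png',cv2.resize(a[145:265,310:470],None,fx=5,fy=5,interpolation=cv2.INTER_CUBIC))
E
```

```text
(no output)
```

View pics/c1.png

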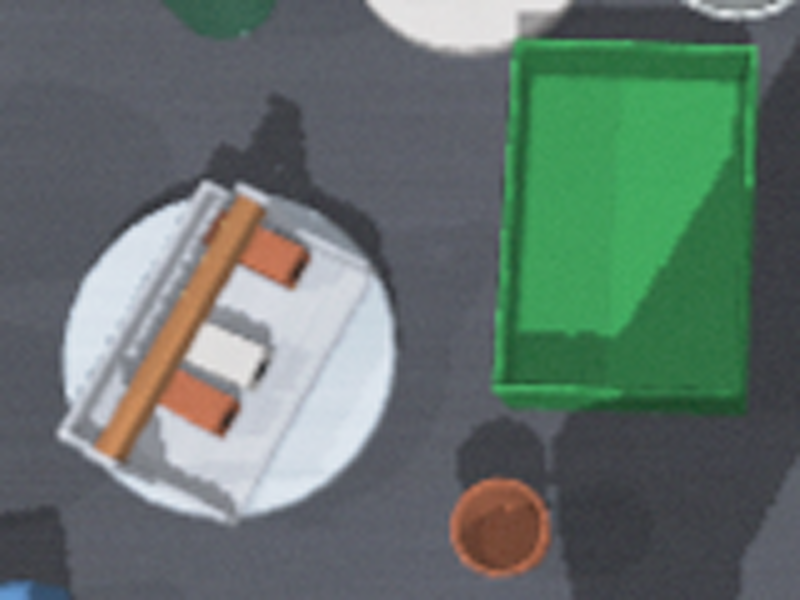

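View pics/c2.png

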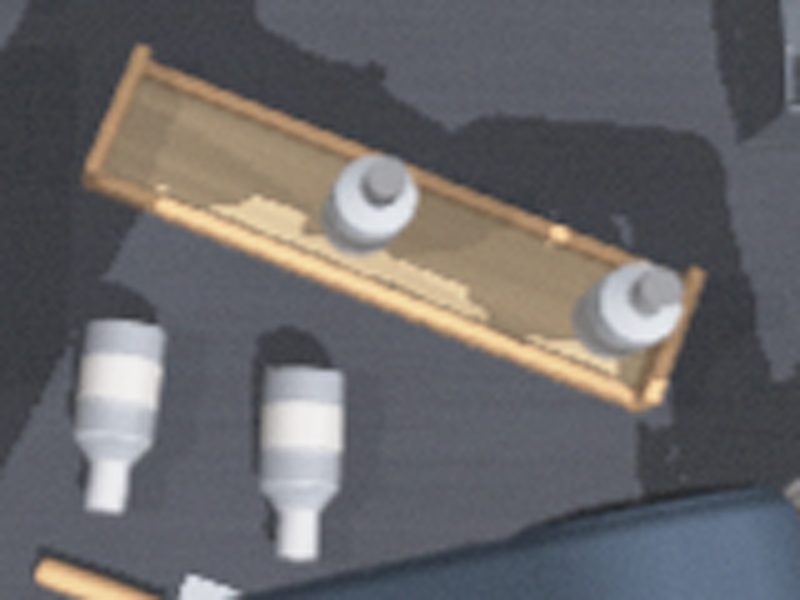

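Crop 1 (tray): bar ends at about (250,197) and (112,452), lip corners (370,265)/(235,522), and three props between. Tub rim corners are (515,42), (757,47), (745,392), (497,390); cup rim is at (500,527). Crop 2: lane corners (143,47), (90,180), (650,408), (700,270); caps at (384,180) and (657,288); fallen bottles have cap ends (106,512) and (298,560), bases (127,320) and (305,367).

```bash
cat > m.py <<'E'
from h import *
c=cams.camera_info('top')
def p(k,x,y,z):
    o=(155,140) if k==1 else (310,145)
    return np.round(atz(c,o[0]+x/5-.4,o[1]+y/5-.4,z),4)
L=[('barA',1,250,197,.16),('barB',1,112,452,.16),('lipA',1,370,267,.046),('lipB',1,235,522,.046),('ttL',1,63,350,.04),('ttR',1,396,350,.04),('ttB',1,230,520,.04),
('tubNW',1,515,42,.08),('tubNE',1,757,47,.08),('tubSE',1,745,392,.08),('tubSW',1,497,390,.08),('cup',1,500,527,.075),
('laneA',2,143,47,.05),('laneB',2,90,180,.05),('laneC',2,645,408,.05),('laneD',2,700,270,.05),('st1',2,384,180,.138),('st2',2,657,288,.138),
('b1base',2,127,320,.028),('b1cap',2,106,512,.028),('b2base',2,305,367,.028),('b2cap',2,298,560,.028)]
P={n:p(k,x,y,z) for n,k,x,y,z in L}
if __name__=='__main__':
    for n in P: print(n,P[n])
    D=lambda a,b:np.round([np.linalg.norm(P[a]-P[b]),np.degrees(np.arctan2(*(P[a]-P[b])[1::-1]))],3)
    for a,b in [('barA','barB'),('lipA','lipB'),('tubNW','tubNE'),('tubNW','tubSW'),('laneA','laneD'),('laneA','laneB'),('b1base','b1cap'),('b2base','b2cap')]: print(a,b,D(a,b))
E
python3 m.py
```

```text
barA [0.582  0.3294 0.16  ]
barB [0.4142 0.4066 0.16  ]
lipA [0.561  0.2727 0.046 ]
lipB [0.3811 0.3558 0.046 ]
ttL [0.4998 0.4843 0.04  ]
ttR [0.5034 0.2528 0.04  ]
ttB [0.383  0.3609 0.04  ]
tubNW [0.7159 0.1729 0.08  ]
tubNE [0.7152 0.004  0.08  ]
tubSE [0.4712 0.0076 0.08  ]
tubSW [0.47   0.1755 0.08  ]
cup [0.3777 0.1705 0.075 ]
laneA [ 0.7083 -0.1103  0.05  ]
laneB [ 0.6103 -0.0735  0.05  ]
laneC [ 0.4542 -0.4596  0.05  ]
laneD [ 0.5523 -0.5019  0.05  ]
st1 [ 0.5917 -0.2659  0.138 ]
st2 [ 0.5216 -0.4447  0.138 ]
b1base [ 0.5145 -0.1013  0.028 ]
b1cap [ 0.3787 -0.0876  0.028 ]
b2base [ 0.4828 -0.2269  0.028 ]
b2cap [ 0.3474 -0.2209  0.028 ]
barA barB [  0.185 -24.706]
lipA lipB [  0.198 -24.793]
tubNW tubNE [ 0.169 89.763]
tubNW tubSW [ 0.246 -0.606]
laneA laneD [ 0.422 68.279]
laneA laneB [  0.105 -20.582]
b1base b1cap [ 0.136 -5.761]
b2base b2cap [ 0.136 -2.537]
```

```bash
cat >> h.py <<'E'
def down(psi,tilt=0): return R.from_euler('z',psi,degrees=True)*R.from_euler('x',180,degrees=True)*R.from_euler('x',tilt,degrees=True)
def st():
    s=manip.sense(); print('t',round(s['t'],2),'p',np.round(s['tcp_pos'],4),'z',np.round(R.from_quat(s['tool_rot']).as_matrix()[:,2],3),'xyaw',round(float(np.degrees(np.arctan2(*R.from_quat(s['tool_rot']).as_matrix()[1::-1,0]))),1),'q',np.round(s['q'],2),'F',np.round(s['force'],1),'gap',round(s['finger_gap']*8.54,2),s['gripper_force'])
def go(*w):
    for p,r in w: print(*rel(p,r))
E
python3 - <<'E'
from h import *
st(); go(([.5,-.25,.32],down(83)),([.52,.0,.32],down(110)),([.498,.368,.30],down(155)))
E
```

```text
t 0.15 p [ 0.2241 -0.5829  0.2495] z [-0.     0.002 -1.   ] xyaw 21.0 q [-1.38  0.53  1.43 -0.    1.18 -0.18] F [ 0.5 -0.6  1.2] gap 8.56 0.0
[ 37.7  -21.19  -7.  ] [ -0.08  -0.07 -61.99]
[ 48.53 -43.81  -6.96] [-6.000e-02 -9.000e-02 -8.899e+01]
[ 59.67 -78.95  -4.9 ] [-3.0000e-02 -1.2000e-01 -1.3399e+02]
```

Call:
carry_out(targets=[[[37.7,-21.2,-7,0,0,-62,8.5],[37.7,-21.2,-7,0,0,-62,8.5],[37.7,-21.2,-7,0,0,-62,8.5],[37.7,-21.2,-7,0,0,-62,8.5],[37.7,-21.2,-7,0,0,-62,8.5],[37.7,-21.2,-7,0,0,-62,8.5],[37.7,-21.2,-7,0,0,-62,8.5],[37.7,-21.2,-7,0,0,-62,8.5],[37.7,-21.2,-7,0,0,-62,8.5],[37.7,-21.2,-7,0,0,-62,8.5],[37.7,-21.2,-7,0,0,-62,8.5],[48.5,-43.8,-7,0,0,-89,8.5]]])

```text
t: 1.15
tcp_pos: [0.5069, -0.2106, 0.3212]
tool_rot: [0.705, 0.709, 0.0, 0.003]
force: [0.6, 0.0, 0.7]
finger_gap: 0.997
gripper_force: 0.0
```

```bash
python3 - <<'E'
from h import *
st(); go(([.52,.0,.32],down(110)),([.498,.368,.30],down(155)))
E
```

```text
t 1.15 p [ 0.5069 -0.2106  0.3212] z [ 0.005 -0.005 -1.   ] xyaw 90.3 q [-0.6   0.34  1.54 -0.    1.25 -0.6 ] F [0.6 0.  0.7] gap 8.52 0.0
[21.05  1.41  0.03] [  0.23   0.32 -19.74]
[57.87 -0.64  1.84] [  0.1    0.4  -64.74]
```

Call:
carry_out(targets=[[[21,1,0,0,0,-20,8.5],[21,1,0,0,0,-20,8.5],[21,1,0,0,0,-20,8.5],[21,1,0,0,0,-20,8.5],[21,1,0,0,0,-20,8.5],[57.8,-0.5,1,0,0,-64.5,8.5],[57.8,-0.5,1,0,0,-64.5,8.5],[57.8,-0.5,1,0,0,-64.5,8.5],[57.8,-0.5,1,0,0,-64.5,8.5],[57.8,-0.5,1,0,0,-64.5,8.5],[57.8,-0.5,1,0,0,-64.5,8.5],[57.8,-0.5,1,0,0,-64.5,8.5]]])

```text
t: 2.15
tcp_pos: [0.4992, 0.2927, 0.3122]
tool_rot: [0.217, 0.976, -0.0, -0.0]
force: [0.9, 0.3, -0.1]
finger_gap: 0.995
gripper_force: 0.0
```

```bash
python3 - <<'E'
from h import *
st(); go(([.498,.368,.30],down(155)))
E
```

```text
t 2.15 p [0.4992 0.2927 0.3122] z [-0. -0. -1.] xyaw 155.0 q [ 0.34  0.4   1.48 -0.    1.27 -0.8 ] F [ 0.9  0.3 -0.1] gap 8.5 0.0
[3.3  6.77 1.22] [-0.03 -0.02 -0.05]
```

Call:
carry_out(targets=[[[3.3,6.8,1,0,0,0,8.5],[3.3,6.8,1,0,0,0,8.5],[3.3,6.8,1,0,0,0,8.5],[3.3,6.8,1,0,0,0,8.5],[3.3,6.8,1,0,0,0,8.5],[3.3,6.8,1,0,0,0,8.5]]])

```text
t: 2.65
tcp_pos: [0.4993, 0.3649, 0.3024]
tool_rot: [0.22, 0.976, -0.0, -0.0]
force: [-0.4, 0.3, 0.4]
finger_gap: 0.997
gripper_force: 0.0
```

```bash
python3 - <<'E'
from h import *
st(); im,c=snap('wrist','w1.png')
import pickle; pickle.dump(c,open('w1.pkl','wb'))
b=np.array([.498,.368]);a=np.radians(-115);X=np.array([np.cos(a),np.sin(a)]);Y=np.array([-X[1],X[0]])
im=im[:,:,::-1].copy()
for sx in (-.008,.008):
  for sy in (-.0925,.0925):
    u=proj(c,[*(b+sx*X+sy*Y),.16]);cv2.circle(im,(int(u[0]),int(u[1])),3,(255,0,255),1)
cv2.imwrite('pics/w1o.png',im)
E
```

```text
t 2.65 p [0.4993 0.3649 0.3024] z [-0.    -0.001 -1.   ] xyaw 154.6 q [ 0.45  0.47  1.39 -0.    1.29 -0.68] F [-0.4  0.3  0.4] gap 8.51 0.0
```

View pics/w1o.png

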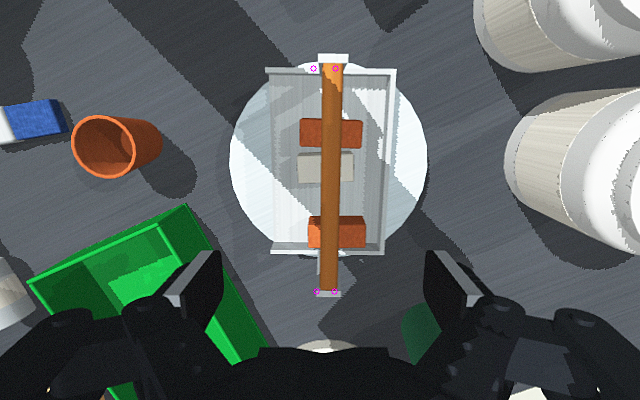

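Wrist view: bar runs from (333,65) to (330,290); three props at (331,133), (325,167), (337,232); the lip is on the left side, towards the tub.

```bash
python3 - <<'E'
from h import *
import pickle; c=pickle.load(open('w1.pkl','rb'))
A=atz(c,333,65,.16);B=atz(c,329.5,291,.16);d=A-B
lip=[atz(c,269,70,.046),atz(c,273,252,.046)]
print(A,B,np.linalg.norm(d),np.degrees(np.arctan2(d[1],d[0])),(A+B)/2,lip,np.degrees(np.arctan2(*(lip[0]-lip[1])[1::-1])))
m=(A+B)/2; print('grip');go(([m[0],m[1],.147],down(154.5)))
E
```

```text
[0.41470842 0.41371315 0.16      ] [0.58278853 0.33226863 0.16      ] 0.18677294216578497 154.14713307945664 [0.49874848 0.37299089 0.16      ] [array([0.37969715, 0.35893284, 0.046     ]), array([0.56637689, 0.26603857, 0.046     ])] 153.54446394691757
grip
[ 0.42  0.72 15.56] [-0.02  0.01  0.07]
```

Call:
carry_out(targets=[[[0.4,0.5,4,0,0,0,8.5],[0.4,0.5,8,0,0,0,8.5],[0.4,0.5,11,0,0,0,8.5],[0.4,0.5,13.5,0,0,0,8.5],[0.4,0.5,15,0,0,0,8.5],[0.4,0.5,15.5,0,0,0,8.5],[0.4,0.5,15.5,0,0,0,8.5],[0.4,0.5,15.5,0,0,0,5],[0.4,0.5,15.5,0,0,0,3],[0.4,0.5,15.5,0,0,0,2],[0.4,0.5,15.5,0,0,0,1],[0.4,0.5,15.5,0,0,0,0]]], force=100)

```text
t: 3.7
tcp_pos: [0.4981, 0.3727, 0.1484]
tool_rot: [0.219, 0.976, 0.001, 0.001]
force: [0.1, 0.7, 0.2]
finger_gap: 0.294
gripper_force: 0.0
```

Call:
carry_out(targets=[[[0,0,0,0,0,0,0],[0,0,0,0,0,0,0],[0,0,0,0,0,0,0],[0,0,0,0,0,0,0],[0,0,-0.5,0,0,0,0],[0,0,-1,0,0,0,0],[0,0,-2,0,0,0,0],[0,0,-3,0,0,0,0],[0,0,-4,0,0,0,0],[0,0,-4,0,0,0,0]]])

```text
t: 4.53
tcp_pos: [0.4993, 0.3733, 0.1903]
tool_rot: [0.219, 0.976, 0.002, 0.002]
force: [0.4, -0.1, -4.8]
finger_gap: 0.171
gripper_force: 97.8
```

```bash
python3 - <<'E'
from h import *
st()
E
```

```text
t 4.53 p [0.4993 0.3733 0.1903] z [ 0.005  0.002 -1.   ] xyaw 154.7 q [ 0.46  0.59  1.5   0.    1.05 -0.67] F [ 0.4 -0.1 -4.8] gap 1.46 97.79920935630798
```

```bash
python3 - <<'E'
from h import *
go(([.53,.33,.27],down(163)),([.593,.20,.25],down(180)))
im,c=snap('top','top1.png')
E
```

```text
[-4.66 -2.57 -7.97] [ 0.23  0.21 -8.31]
[-15.91 -11.64  -5.97] [  0.2    0.24 -25.31]
```

Call:
carry_out(targets=[[[0,0,-2,0,0,0,0],[0,0,-5,0,0,0,0],[-2.5,-1.5,-8,0.2,0.2,-4,0],[-5,-3,-8,0.2,0.2,-8,0],[-7,-5,-8,0.2,0.2,-12,0],[-9,-7,-7,0.2,0.2,-16,0],[-11,-8.5,-6.5,0.2,0.2,-20,0],[-13,-10,-6,0.2,0.2,-23,0],[-15,-11,-6,0.2,0.2,-25.3,0],[-15.9,-11.6,-6,0.2,0.2,-25.3,0],[-15.9,-11.6,-6,0.2,0.2,-25.3,0],[-15.9,-11.6,-6,0.2,0.2,-25.3,0]]])

```text
t: 5.58
tcp_pos: [0.5916, 0.1996, 0.2472]
tool_rot: [0.001, 1.0, -0.001, -0.003]
force: [-0.8, 0.3, -6.8]
finger_gap: 0.169
gripper_force: 98.7
```

```bash
python3 - <<'E'
from h import *
st(); im,c=snap('wrist','w2.png'); im=im[:,:,::-1].copy()
for q in [(.7159,.1729),(.7152,.004),(.4712,.0076),(.47,.1755)]:
    u=proj(c,[*q,.08]);print(u);cv2.circle(im,(int(u[0]),int(u[1])),4,(255,0,255),1)
t,c=snap('top','top2.png');t=cv2.resize(t[100:300,150:450,::-1],None,fx=1.5,fy=1.5)
cv2.imwrite('pics/w2o.png',np.vstack([cv2.resize(im,(450,281)),t]))
go(([.593,.195,.22],down(180)),([.593,.094,.222],down(180,-50)))
E
```

```text
t 5.58 p [0.5916 0.1996 0.2472] z [-0.005 -0.002 -1.   ] xyaw 179.8 q [ 0.15  0.53  1.43 -0.    1.18 -1.42] F [-0.8  0.3 -6.8] gap 1.44 98.69754910469055
(np.float64(295.3847789933917), np.float64(310.52510776760295))
(np.float64(121.68104049489747), np.float64(310.98661995066584))
(np.float64(77.04430050573833), np.float64(37.17131397985588))
(np.float64(291.467861366199), np.float64(36.86700756725108))
[-0.24 -0.57  2.74] [-0.1  -0.31 -0.01]
[ -0.24 -10.67   2.55] [-50.1   -0.29  -0.14]
```

View pics/w2o.png

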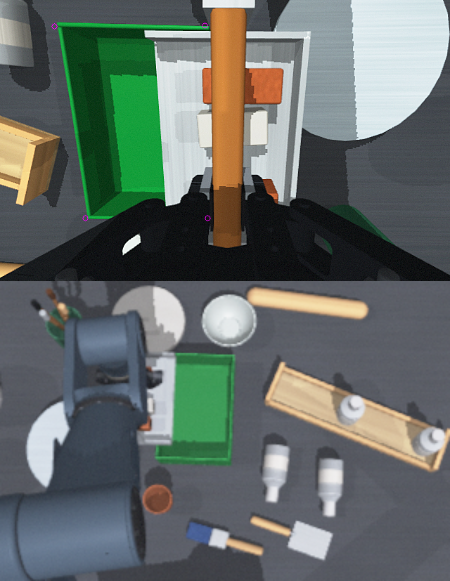

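Tub unmoved; the three props are on the tray, and the tray is above the tub's left side. Lower it, then tilt about the lip.

Call:
carry_out(targets=[[[-0.2,-0.5,2,0,0,0,0],[-0.2,-0.5,3.8,0,0,0,0],[-0.2,-1.2,3.4,-4,0,0,0],[-0.2,-1.9,3,-8,0,0,0],[-0.2,-2.7,2.7,-12,0,0,0],[-0.2,-3.5,2.4,-16,0,0,0],[-0.2,-4.3,2.2,-20,0,0,0],[-0.2,-4.8,2.1,-22.5,0,0,0],[-0.2,-5.3,2,-25,0,0,0],[-0.2,-5.9,2,-27.5,0,0,0],[-0.2,-6.4,1.9,-30,0,0,0],[-0.2,-6.4,1.9,-30,0,0,0]]])

```text
t: 6.68
tcp_pos: [0.5938, 0.1344, 0.2282]
tool_rot: [0.001, 0.967, 0.257, -0.002]
force: [0.2, -0.4, -5.3]
finger_gap: 0.173
gripper_force: 99.5
```

```bash
python3 - <<'E'
from h import *
st(); snap('scene','s3.png')
a=[]
for th in (30,32.5,35,40,45,50,55):
    s,c=np.sin(np.radians(th)),np.cos(np.radians(th))
    print(th,*rel([.593,.13+.065*c-.101*s,.108+.065*s+.101*c],down(180,-th)))
E
```

```text
t 6.68 p [0.5938 0.1344 0.2282] z [-0.003  0.496 -0.868] xyaw 179.9 q [-0.19  0.56  1.57  0.55  1.19 -2.02] F [ 0.2 -0.4 -5.3] gap 1.48 99.53367948532104
30 [0.09 0.01 0.08] [-0.27 -0.16 -0.14]
32.5 [ 0.09 -0.43 -0.19] [-2.77 -0.16 -0.14]
35 [ 0.09 -0.89 -0.44] [-5.27 -0.16 -0.15]
40 [ 0.08 -1.84 -0.89] [-10.27  -0.15  -0.16]
45 [ 0.08 -2.83 -1.24] [-15.27  -0.15  -0.16]
50 [ 0.08 -3.84 -1.52] [-20.27  -0.14  -0.17]
55 [ 0.08 -4.87 -1.7 ] [-25.27  -0.13  -0.17]
```

Call:
carry_out(targets=[[[0,-0.4,-0.2,-2.5,0,0,0],[0,-0.9,-0.4,-5,0,0,0],[0,-1.3,-0.7,-7.5,0,0,0],[0,-1.8,-0.9,-10,0,0,0],[0,-2.3,-1.1,-12.5,0,0,0],[0,-2.8,-1.2,-15,0,0,0],[0,-3.3,-1.4,-17.5,0,0,0],[0,-3.8,-1.5,-20,0,0,0],[0,-3.8,-1.5,-20,0,0,0],[0,-3.8,-1.5,-20,0,0,0],[0,-3.8,-1.5,-20,0,0,0]]])

```text
t: 7.65
tcp_pos: [0.5939, 0.0961, 0.2232]
tool_rot: [0.0, 0.907, 0.42, -0.002]
force: [0.9, 0.8, -4.2]
finger_gap: 0.169
gripper_force: 99.8
```

```bash
python3 - <<'E'
from h import *
st(); a,_=snap('scene','s4.png'); b,_=snap('wrist','w4.png')
cv2.imwrite('pics/v4.png',np.vstack([cv2.resize(a[180:400,200:520,::-1],None,fx=1.4,fy=1.4),cv2.resize(b[:,:,::-1],(448,280))]))
E
```

```text
t 7.65 p [0.5939 0.0961 0.2232] z [-0.003  0.763 -0.647] xyaw -179.9 q [-0.38  0.66  1.59  0.81  1.38 -2.31] F [ 0.9  0.8 -4.2] gap 1.44 99.8266875743866
```

View pics/v4.png

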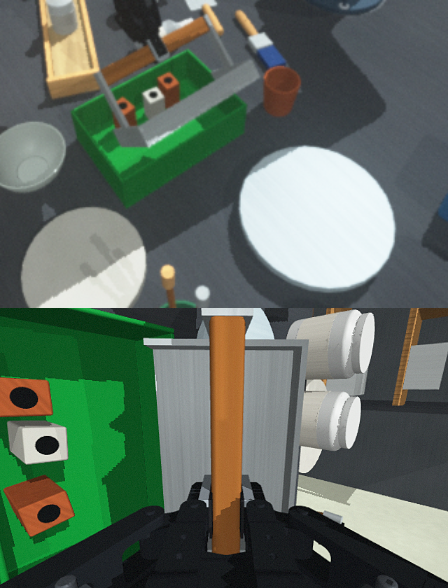

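All three props lie in the tub and the tray is empty. Next: locate the turntable centre precisely and plan the return.

```bash
python3 - <<'E'
from h import *
from scipy.optimize import least_squares
a=cv2.imread('pics/s4.png');c=cams.camera_info('scene')
g=cv2.cvtColor(a,cv2.COLOR_BGR2GRAY);_,m=cv2.threshold(g,165,255,cv2.THRESH_BINARY)
u0=proj(c,[.5,.37,.04]);n,l,s,cc=cv2.connectedComponentsWithStats(m);k=l[int(u0[1]),int(u0[0])];print(u0,k,s[k])
ct=max(cv2.findContours((l==k).astype('uint8'),0,2)[0],key=len)[:,0]
ct=cv2.convexHull(ct)[:,0]
P=np.array([atz(c,*q,.04)[:2] for q in ct])
r=least_squares(lambda x:np.hypot(*(P-x[:2]).T)-x[2],[.5,.37,.115],loss='soft_l1',f_scale=.002);print(r.x)
go(([.594,.11,.29],down(180,-45)),([.594,.21,.30],down(180)),([.5,.37,.25],down(154.5)))
E
```

```text
(np.float64(425.8291919561149), np.float64(329.00992307929954)) 85 [ 371  284  111  102 8553]
[0.50209667 0.37031251 0.11390376]
[-0.    5.98 -3.25] [ 4.75 -0.16 -0.06]
[-1.000e-02  1.321e+01  3.740e+00] [49.75 -0.18  0.  ]
[ 9.35 19.72 19.2 ] [ 48.87 -11.24  23.87]
```

Call:
carry_out(targets=[[[0,2,-1,1.5,0,0,0],[0,4,-2.2,3,0,0,0],[0,6,-3.2,5,0,0,0],[0,7,-2.5,11,0,0,0],[0,8,-1.5,17,0,0,0],[0,9,-0.5,23,0,0,0],[0,10,0.5,29,0,0,0],[0,11,1.5,35,0,0,0],[0,12,2.5,41,0,0,0],[0,13.2,3.7,46,0,0,0],[0,13.2,3.7,49.8,0,0,0],[0,13.2,3.7,49.8,0,0,0]]])

```text
t: 8.75
tcp_pos: [0.5919, 0.2134, 0.3003]
tool_rot: [-0.003, 1.0, 0.001, -0.003]
force: [-0.5, 0.7, -5.0]
finger_gap: 0.17
gripper_force: 99.5
```

```bash
python3 - <<'E'
from h import *
st();go(([.502,.371,.25],down(154.5)))
E
```

```text
t 8.75 p [0.5919 0.2134 0.3003] z [-0.006  0.002 -1.   ] xyaw -179.7 q [ 0.17  0.49  1.36  0.    1.3  -1.41] F [-0.5  0.7 -5. ] gap 1.45 99.5302426815033
[ 8.87 15.8   5.12] [ 0.05 -0.36 25.82]
```

Call:
carry_out(targets=[[[1.5,2.5,0,0,0,4,0],[3,5,0.5,0,0,8,0],[4.5,8,1,0,0,13,0],[6,10.5,2,0,0,18,0],[7.5,13.5,3,0,0,22,0],[8.9,15.8,5,0,-0.4,25.8,0],[8.9,15.8,5,0,-0.4,25.8,0],[8.9,15.8,5,0,-0.4,25.8,0],[8.9,15.8,5,0,-0.4,25.8,0]]])

```text
t: 9.5
tcp_pos: [0.5046, 0.3661, 0.2502]
tool_rot: [0.223, 0.975, -0.0, 0.001]
force: [0.2, 0.2, -5.1]
finger_gap: 0.17
gripper_force: 99.7
```

```bash
python3 - <<'E'
from h import *
st();go(([.502,.371,.1485],down(154.5)))
E
```

```text
t 9.5 p [0.5046 0.3661 0.2502] z [ 0.001 -0.    -1.   ] xyaw 154.2 q [ 0.45  0.53  1.44 -0.    1.18 -0.67] F [ 0.2  0.2 -5.1] gap 1.45 99.65775489807129
[ 0.47  0.33 10.16] [ 0.01  0.07 -0.32]
```

Call:
carry_out(targets=[[[0.4,0.3,3,0,0,-0.3,0],[0.4,0.3,6,0,0,-0.3,0],[0.4,0.3,8,0,0,-0.3,0],[0.4,0.3,9.3,0,0,-0.3,0],[0.4,0.3,9.8,0,0,-0.3,0],[0.4,0.3,10,0,0,-0.3,0],[0.4,0.3,10,0,0,-0.3,0],[0.4,0.3,10,0,0,-0.3,0]]])

```text
t: 10.17
tcp_pos: [0.5043, 0.371, 0.1517]
tool_rot: [0.221, 0.975, 0.001, 0.002]
force: [-0.3, 0.6, -5.3]
finger_gap: 0.17
gripper_force: 99.5
```

```bash
python3 - <<'E'
from h import *
st()
E
```

```text
t 10.17 p [0.5043 0.371  0.1517] z [ 0.005  0.001 -1.   ] xyaw 154.4 q [ 0.46  0.65  1.52 -0.    0.97 -0.67] F [-0.3  0.6 -5.3] gap 1.45 99.52255725860596
```

Call:
carry_out(targets=[[[0,0,0.15,0,0,0,0],[0,0,0.25,0,0,0,0],[0,0,0.35,0,0,0,0],[0,0,0.35,0,0,0,0],[0,0,0.35,0,0,0,0],[0,0,0.35,0,0,0,0]]])

```text
t: 10.67
tcp_pos: [0.5036, 0.3712, 0.1483]
tool_rot: [0.221, 0.975, 0.001, 0.002]
force: [-0.8, -2.2, 6.5]
finger_gap: 0.169
gripper_force: 101.0
```

Call:
carry_out(targets=[[[0,0,-0.1,0,0,0,2],[0,0,-0.1,0,0,0,4],[0,0,-0.1,0,0,0,6],[0,0,-0.1,0,0,0,8],[0,0,-0.1,0,0,0,8],[0,0,-0.1,0,0,0,8],[0,0,-2,0,0,0,8],[0,0,-5,0,0,0,8],[0,0,-9,0,0,0,8],[0,0,-13,0,0,0,8],[0,0,-15,0,0,0,8],[0,0,-15,0,0,0,8]]])

```text
t: 11.67
tcp_pos: [0.5053, 0.3726, 0.3033]
tool_rot: [0.221, 0.975, 0.004, 0.006]
force: [0.9, 0.1, -0.0]
finger_gap: 0.939
gripper_force: 0.0
```

```bash
python3 - <<'E'
from h import *
st(); im,c=snap('wrist','w5.png'); t,ct=snap('top','top5.png');im=im[:,:,::-1].copy()
C=np.array([.5021,.3703]);a=np.radians(-115.5);X=np.array([np.cos(a),np.sin(a)]);Y=np.array([-X[1],X[0]])
for sx in (-.065,.065):
  for sy in (-.1,.1):
    u=proj(c,[*(C+sx*X+sy*Y),.046 if sx>0 else .07]);cv2.circle(im,(int(u[0]),int(u[1])),4,(255,0,255),1)
for k in range(60):
    u=proj(c,[*(C+.115*np.array([np.cos(k/9.55),np.sin(k/9.55)])),.04]);cv2.circle(im,(int(u[0]),int(u[1])),1,(0,0,255),-1)
cv2.imwrite('pics/v5.png',im)
E
```

```text
t 11.67 p [0.5053 0.3726 0.3033] z [ 0.014  0.005 -1.   ] xyaw 154.5 q [ 0.46  0.47  1.37 -0.    1.28 -0.67] F [ 0.9  0.1 -0. ] gap 8.02 0.0
```

View pics/v5.png

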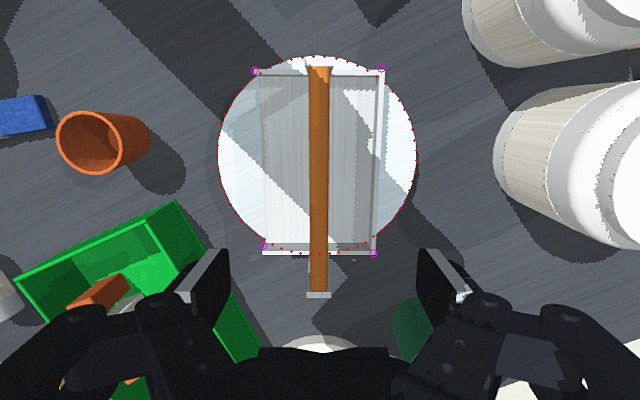

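Tray sits flat and empty, within about 7 mm of the turntable's middle (its corners against the overlay). Now I'll fit a kinematic model to check the bottle grasp and placing poses for reach.

```bash
cat > kin.py <<'E'
from h import *
from scipy.optimize import least_squares
def fk(q,g):
    d1,a2,d4,d6,off,e=g
    E=lambda ax,a:R.from_euler(ax,a)
    B=E('z',q[0]); A=B*E('y',q[1]); p=B.apply([0,off,0])+[0,0,d1]+A.apply([0,0,a2])
    F=A*E('y',q[2]); p=p+F.apply([e,0,d4]); W=F*E('z',q[3])*E('y',q[4]); p=p+W.apply([0,0,d6])
    return p,W*E('z',q[5]+np.pi/2)   # tool x yaw = j1-j6+90 when down
D=[([-1.3825,.5283,1.4336,0,1.1814,-.1785],[.22405,-.58291,.24955]),([-.6,.34,1.54,0,1.25,-.6],[.5069,-.2106,.3212]),([.45,.47,1.39,0,1.29,-.68],[.4993,.3649,.3024]),
([.46,.59,1.5,0,1.05,-.67],[.4993,.3733,.1903]),([-.19,.56,1.57,.55,1.19,-2.02],[.5938,.1344,.2282]),([-.38,.66,1.59,.81,1.38,-2.31],[.5939,.0961,.2232]),([.46,.65,1.52,0,.97,-.67],[.5043,.371,.1517])]
r=least_squares(lambda g:np.ravel([fk(q,g)[0]-p for q,p in D]),[.3,.4,.4,.2,.11,0]);G=r.x
LO=np.array([-3.08,-.75,.22,-1.43,0,-2.85]);HI=np.array([3.08,2.2,2.44,4.57,2.65,2.85])
def ik(p,Rt,q0):
    f=lambda q:np.r_[(fk(q,G)[0]-p)*10,(Rt.inv()*fk(q,G)[1]).as_rotvec()]
    s=least_squares(f,np.clip(q0,LO+.01,HI-.01),bounds=(LO,HI));return s.x,np.abs(s.fun).max()
def hand(bu,bd,a):
    "tool R: bottle axis unit bu (base->cap) in tool x-z plane; tool z = -cos(..)"
    pass
if __name__=='__main__':
    print(G,np.abs(r.fun).max())
    for q,p in D[4:6]: print(fk(q,G)[1].as_matrix()[:,[0,2]].T.round(2))
    def frame(z,x):  # tool z dir, x hint
        z=np.array(z)/np.linalg.norm(z);x=x-z*(x@z);x/=np.linalg.norm(x);return R.from_matrix(np.c_[x,np.cross(z,x),z])
    for sg in (1,-1):
      for a in (90,75,65,55):
        a_=np.radians(a)
        for nm,b,cp,sp in (('b1',P1:=np.array([.5145,-.1013]),np.array([.3787,-.0876]),[.6236,-.184]),('b2',np.array([.4828,-.2269]),np.array([.3474,-.2209]),[.557,-.355])):
            u=(cp-b)/np.linalg.norm(cp-b);u=np.r_[u,0]; h=.065
            tz=-u*np.cos(a_)-np.array([0,0,np.sin(a_)])
            R1=frame(tz,sg*u); p1=np.r_[b+u[:2]*h,.03]
            q1,e1=ik(p1,R1,[-.3,.6,1.8,0,1,sg*1.4])
            az=np.radians(-22); o=np.array([np.cos(az),np.sin(az),0]); tz2=o*np.sin(a_)-np.array([0,0,np.cos(a_)])
            R2=frame(tz2,sg*np.array([0,0,1.])); p2=np.r_[sp,.01+h]
            best=min((ik(p2,R2,[-.4,.9,1.4,j4,.5,-sg*1.4]) for j4 in (-.5,0,.5)),key=lambda t:t[1])
            print(sg,a,nm,q1.round(2),round(e1,4),'|',best[0].round(2),round(best[1],4))
E
python3 kin.py
```

```text
[0.27396299 0.58552734 0.3925588  0.27748921 0.11111916 0.1109045 ] 0.0022252338105806513
[[-1.   -0.01  0.01]
 [-0.01  0.5  -0.87]]
[[-1.    0.01  0.  ]
 [ 0.01  0.76 -0.65]]
1 90 b1 [-0.48  0.74  2.17  1.48  0.04  2.85] 0.224 | [-0.52  1.31  2.09  3.01  1.83 -1.61] 0.0
1 90 b2 [-0.79  0.74  2.13  1.11  0.11  2.85] 0.2231 | [-0.99  1.29  2.06  2.53  1.74 -1.69] 0.0
1 75 b1 [-0.52  0.74  2.18  1.79  0.11  2.52] 0.0 | [-0.51  1.14  2.14  3.02  1.44 -1.59] 0.0
1 75 b2 [-0.84  0.74  2.13  1.12  0.21  2.82] 0.0 | [-0.97  1.12  2.1   2.56  1.38 -1.62] 0.0
1 65 b1 [-0.57  0.81  2.3   2.64  0.41  1.6 ] 0.0 | [-0.51  1.01  2.13  3.02  1.14 -1.57] 0.0
1 65 b2 [-0.93  0.79  2.23  2.01  0.37  1.83] 0.0 | [-0.95  1.    2.09  2.56  1.1  -1.54] 0.0
1 55 b1 [-0.64  0.95  2.42  2.72  0.81  1.41] 0.0 | [-0.5   0.9   2.09  3.01  0.8  -1.55] 0.0
1 55 b2 [-1.03  0.89  2.32  2.23  0.65  1.48] 0.0 | [-0.92  0.89  2.05  2.52  0.79 -1.43] 0.0
-1 90 b1 [-0.45  0.73  2.    0.    0.42  1.22] 0.0 | [-0.52  1.31  2.09  3.01  1.83  1.54] 0.0
-1 90 b2 [-0.73  0.73  1.96  0.    0.45  0.89] 0.0 | [-0.99  1.29  2.06  2.53  1.74  1.46] 0.0
-1 75 b1 [-0.52  0.74  2.18  1.79  0.11 -0.62] 0.0 | [-0.51  1.14  2.14  3.02  1.44  1.55] 0.0
-1 75 b2 [-0.84  0.74  2.13  1.12  0.21 -0.33] 0.0 | [-0.97  1.12  2.1   2.56  1.38  1.52] 0.0
-1 65 b1 [-0.57  0.81  2.3   2.64  0.41 -1.54] 0.0 | [-0.51  1.01  2.13  3.02  1.14  1.57] 0.0
-1 65 b2 [-0.93  0.79  2.23  2.01  0.37 -1.31] 0.0 | [-0.95  1.    2.09  2.56  1.1   1.6 ] 0.0
-1 55 b1 [-0.64  0.95  2.42  2.72  0.81 -1.73] 0.0 | [-0.5   0.9   2.09  3.01  0.8   1.6 ] 0.0
-1 55 b2 [-1.03  0.89  2.32  2.23  0.65 -1.66] 0.0 | [-0.92  0.89  2.05  2.52  0.79  1.71] 0.0
```

```bash
cat > plan.py <<'E'
from kin import *
from scipy.spatial.transform import Slerp
def frame(z,x):
    z=np.array(z)/np.linalg.norm(z);x=x-z*(x@z);x/=np.linalg.norm(x);return R.from_matrix(np.c_[x,np.cross(z,x),z])
def lay(az,sg,a=80):   # bottle lying, cap azimuth az, hand leaning a
    u=np.array([np.cos(np.radians(az)),np.sin(np.radians(az)),0]);a=np.radians(a)
    return frame(-u*np.cos(a)-np.array([0,0,np.sin(a)]),sg*u)
def stand(az,sg,a=80):  # bottle upright, hand pointing to azimuth az
    o=np.array([np.cos(np.radians(az)),np.sin(np.radians(az)),0]);a=np.radians(a)
    return frame(o*np.sin(a)-np.array([0,0,np.cos(a)]),sg*np.array([0,0,1.]))
def sim(keys,q,ang=3):
    p0,R0=fk(q,G)
    for p1,R1 in keys:
        n=max(2,int(np.degrees((R0.inv()*R1).magnitude())/ang),int(np.linalg.norm(np.array(p1)-p0)/.02));S=Slerp([0,1],R.concatenate([R0,R1]));mx=0;E=0
        for k in range(1,n+1):
            q1,e=ik(np.array(p0)+(np.array(p1)-p0)*k/n,S(k/n),q);mx=max(mx,np.abs(q1-q).max());E=max(E,e);q=q1
        print(np.round(p1,3),q.round(2),'maxstep',round(mx,2),'err',round(E,4));p0,R0=p1,R1
    return q
if __name__=='__main__':
    for sg in (1,-1):
        print('sg',sg);q=manip.sense()['q']
        sim([([.46,.0,.30],lay(174,sg,90)),([.446,-.094,.25],lay(174,sg)),([.446,-.094,.03],lay(174,sg)),([.46,-.1,.30],lay(174,sg)),([.5,-.12,.33],lay(80,sg)),([.5,-.12,.33],stand(80,sg)),([.55,-.15,.25],stand(-22,sg)),([.6236,-.184,.2],stand(-22,sg)),([.6236,-.184,.08],stand(-22,sg)),([.5,-.13,.09],stand(-22,sg)),([.5,-.13,.25],stand(-22,sg))],q)
E
python3 plan.py
```

```text
sg 1
[0.46 0.   0.3 ] [-0.24  0.24  1.77  0.    1.14 -1.71] maxstep 0.06 err 0.0
[ 0.446 -0.094  0.25 ] [-0.5   0.24  1.96  0.09  0.79 -2.02] maxstep 0.08 err 0.0
[ 0.446 -0.094  0.03 ] [-0.5   0.73  2.13  0.5   0.14 -2.45] maxstep 0.14 err 0.0
[ 0.46 -0.1   0.3 ] [-0.49  0.19  1.85  0.08  0.94 -2.  ] maxstep 0.15 err 0.0
[ 0.5  -0.12  0.33] [-0.36  0.29  1.61 -0.18  1.21 -0.12] maxstep 0.07 err 0.0
[ 0.5  -0.12  0.33] [-0.9   0.69  1.62  0.91  1.94 -0.94] maxstep 0.06 err 0.0
[ 0.55 -0.15  0.25] [-0.54  0.8   2.42  2.99  1.48 -1.58] maxstep 0.1 err 0.0026
[ 0.624 -0.184  0.2  ] [-0.51  0.88  2.21  3.01  1.34 -1.56] maxstep 0.05 err 0.0
[ 0.624 -0.184  0.08 ] [-0.51  1.19  2.14  3.01  1.58 -1.59] maxstep 0.05 err 0.0
[ 0.5  -0.13  0.09] [-0.53  1.49  2.44  3.    2.23 -1.67] maxstep 0.17 err 0.047
[ 0.5  -0.13  0.25] [-0.37  0.65  2.44  3.32  1.2  -1.62] maxstep 0.21 err 0.2323
sg -1
[0.46 0.   0.3 ] [-0.24  0.24  1.77  0.    1.14  1.43] maxstep 0.04 err 0.0
[ 0.446 -0.094  0.25 ] [-0.5   0.24  1.96  0.09  0.79  1.12] maxstep 0.08 err 0.0
[ 0.446 -0.094  0.03 ] [-0.5   0.73  2.13  0.5   0.14  0.69] maxstep 0.14 err 0.0
[ 0.46 -0.1   0.3 ] [-0.49  0.19  1.85  0.08  0.94  1.14] maxstep 0.15 err 0.0
[ 0.5  -0.12  0.33] [-0.41  0.27  1.62 -0.09  1.2   2.85] maxstep 0.07 err 0.087
[ 0.5  -0.12  0.33] [-0.9   0.69  1.62  0.91  1.94  2.2 ] maxstep 0.05 err 0.0632
[ 0.55 -0.15  0.25] [-0.54  0.8   2.42  2.99  1.48  1.56] maxstep 0.1 err 0.0026
[ 0.624 -0.184  0.2  ] [-0.51  0.88  2.21  3.01  1.34  1.58] maxstep 0.05 err 0.0
[ 0.624 -0.184  0.08 ] [-0.51  1.19  2.14  3.01  1.58  1.55] maxstep 0.05 err 0.0
[ 0.5  -0.13  0.09] [-0.53  1.49  2.44  3.    2.23  1.47] maxstep 0.17 err 0.047
[ 0.5  -0.13  0.25] [-0.37  0.65  2.44  3.32  1.2   1.52] maxstep 0.21 err 0.2323
```

```bash
python3 - <<'E'
from plan import *
go(([.5,.15,.30],lay(165,1,90)),([.46,.0,.30],lay(174,1,90)),([.446,-.094,.25],lay(174,1)))
E
```

```text
[ -9.29 -20.07  -0.24] [  0.1    0.23 -10.52]
[-12.14 -35.33  -0.26] [  0.08   0.24 -19.52]
[-14.91 -44.43   4.73] [ -1.62  -9.66 -19.47]
```

Call:
carry_out(targets=[[[-2,-4,0,0,0,-3,8],[-4,-8,0,0,0,-5,8],[-6,-12,0,0,0,-7,8],[-8,-16,0,0,0,-9,8],[-9.3,-20,0,0,0,-10.5,8],[-10.5,-24,0,0,0,-13,8],[-11,-28,0,0,0,-15,8],[-11.5,-32,0,0,0,-17,8],[-12.1,-35.3,0,0,0,-19.5,8],[-13.5,-39,1.5,-0.5,-4,-19.5,8],[-14.9,-42,3,-1,-7,-19.5,8],[-14.9,-44.4,4.7,-1.6,-9.7,-19.5,8]]])

```text
t: 12.77
tcp_pos: [0.4463, -0.0971, 0.2488]
tool_rot: [0.053, 0.995, -0.007, 0.088]
force: [1.3, 0.2, 0.1]
finger_gap: 0.937
gripper_force: 0.0
```

Call:
carry_out(targets=[[[0,0,0,0,0,0,8],[0,0,0,0,0,0,8],[0,0,0,0,0,0,8]]])

```text
t: 13.02
tcp_pos: [0.4454, -0.0936, 0.249]
tool_rot: [0.052, 0.995, -0.005, 0.085]
force: [-0.2, 0.6, 0.0]
finger_gap: 0.94
gripper_force: 0.0
```

```bash
python3 - <<'E'
from plan import *
st(); im,c=snap('wrist','w6.png');im=im[:,:,::-1].copy()
for b,k in (((.5145,-.1013),(.3787,-.0876)),((.4828,-.2269),(.3474,-.2209))):
    for q in (b,k):
        u=proj(c,[*q,.028]);cv2.circle(im,(int(u[0]),int(u[1])),4,(255,0,255),1);print(u)
import pickle;pickle.dump(c,open('w6.pkl','wb'))
cv2.imwrite('pics/v6.png',im)
E
```

```text
t 13.02 p [ 0.4454 -0.0936  0.249 ] z [ 0.169 -0.018 -0.985] xyaw 174.0 q [-0.49  0.24  1.95  0.09  0.79 -2.02] F [-0.2  0.6  0. ] gap 8.03 0.0
(np.float64(321.8593751495549), np.float64(200.69395417355395))
(np.float64(321.072036922306), np.float64(65.95175008265906))
(np.float64(201.4224444673825), np.float64(185.0583528883675))
(np.float64(168.32563765306224), np.float64(44.37652310944358))
```

View pics/v6.png

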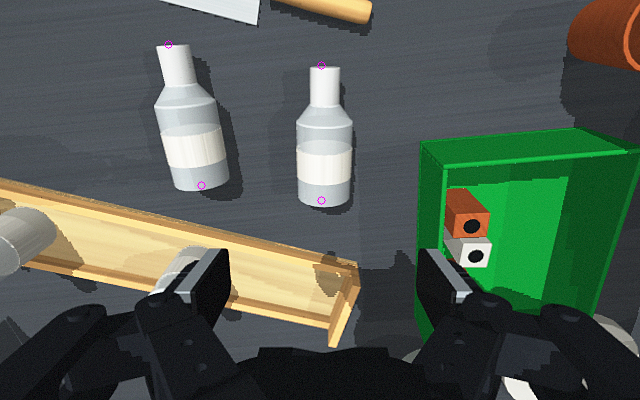

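Bottles and predictions match within 2–3 px; bottle 1's axis is at u≈324, centred under the hand.

```bash
python3 - <<'E'
from plan import *
go(([.440,-.0945,.10],lay(174,1)),([.440,-.0945,.03],lay(174,1)))
E
```

```text
[ 3.17 -0.16 14.64] [-0.06 -0.1   0.07]
[ 4.37 -0.15 21.53] [-0.06 -0.1   0.07]
```

Call:
carry_out(targets=[[[1,-0.1,4,0,0,0,8],[2,-0.1,8,0,0,0,8],[2.6,-0.1,11.5,0,0,0,8],[3.2,-0.2,14.6,0,0,0,8],[3.6,-0.2,17,0,0,0,8],[4,-0.2,19.3,0,0,0,8],[4.3,-0.2,21,0,0,0,8],[4.4,-0.2,21.5,0,0,0,8],[4.4,-0.2,21.5,0,0,0,8],[4.4,-0.2,21.5,0,0,0,8],[4.4,-0.2,21.5,0,0,0,8]]], force=35)

```text
t: 13.98
tcp_pos: [0.4404, -0.0951, 0.031]
tool_rot: [0.051, 0.995, -0.006, 0.087]
force: [-0.4, 0.3, 0.4]
finger_gap: 0.936
gripper_force: 0.0
```

```bash
python3 - <<'E'
from plan import *
st();go(([.440,-.0945,.03],lay(174,1)))
E
```

```text
t 13.98 p [ 0.4404 -0.0951  0.031 ] z [ 0.173 -0.02  -0.985] xyaw 174.2 q [-0.5   0.73  2.14  0.55  0.13 -2.51] F [-0.4  0.3  0.4] gap 8.0 0.0
[0.07 0.06 0.09] [-0.1   0.04  0.15]
```

Call:
carry_out(targets=[[[0,0,0,0,0,0,6.5],[0,0,0,0,0,0,5.5],[0,0,0,0,0,0,4.5],[0,0,0,0,0,0,4],[0,0,0,0,0,0,4],[0,0,0,0,0,0,4],[0,0,0,0,0,0,4],[0,0,-1,0,0,0,4],[0,0,-2,0,0,0,4],[0,0,-2,0,0,0,4]]])

```text
t: 14.82
tcp_pos: [0.436, -0.0952, 0.0515]
tool_rot: [0.052, 0.995, -0.006, 0.087]
force: [-0.3, 0.0, -0.3]
finger_gap: 0.64
gripper_force: 37.9
```

```bash
python3 - <<'E'
from plan import *
st();go(([.45,-.1,.16],lay(174,1)),([.46,-.1,.30],lay(174,1)),([.5,-.12,.33],lay(120,1)))
E
```

```text
t 14.82 p [ 0.436  -0.0952  0.0515] z [ 0.173 -0.02  -0.985] xyaw 174.1 q [-0.51  0.68  2.15  0.4   0.17 -2.37] F [-0.3  0.  -0.3] gap 5.47 37.92514622211456
[ -3.31  -0.35 -10.43] [-0.13  0.03  0.07]
[ -6.73  -0.28 -24.04] [-0.13  0.03  0.07]
[-11.37  -1.87 -26.26] [ 9.27  0.09 53.24]
```

Call:
carry_out(targets=[[[-1,0,-3.5,0,0,0,4],[-2.2,-0.2,-7,0,0,0,4],[-3.3,-0.3,-10.4,0,0,0,4],[-4.2,-0.3,-14,0,0,0,4],[-5.2,-0.3,-18,0,0,0,4],[-6,-0.3,-21,0,0,0,4],[-6.7,-0.3,-24,0,0,0,4],[-7.5,-0.5,-24.5,1.1,0,6.5,4],[-8.3,-0.8,-25,2.2,0,13,4],[-9,-1,-25.3,3.4,0,19.5,4],[-9.7,-1.3,-25.6,4.5,0,26,4],[-10.3,-1.5,-26,5.6,0,32,4]]])

```text
t: 15.82
tcp_pos: [0.4904, -0.1151, 0.3236]
tool_rot: [0.33, 0.94, -0.029, 0.081]
force: [-0.1, -0.6, -1.3]
finger_gap: 0.642
gripper_force: 38.4
```

```bash
python3 - <<'E'
from plan import *
st();go(([.5,-.12,.33],lay(80,1)),([.5,-.12,.33],stand(80,1)))
E
```

```text
t 15.82 p [ 0.4904 -0.1151  0.3236] z [ 0.134 -0.108 -0.985] xyaw 141.3 q [-0.43  0.22  1.73 -0.05  1.02 -1.3 ] F [-0.1 -0.6 -1.3] gap 5.49 38.36506426334381
[-1.15  0.22 -0.45] [10.56 -0.08 60.34]
[-1.15  0.22 -0.45] [-38.74  80.46  55.18]
```

Call:
carry_out(targets=[[[-0.2,0,-0.1,1.2,0,6.7,4],[-0.4,0,-0.2,2.4,0,13.4,4],[-0.6,0,-0.3,3.5,0,20.1,4],[-0.8,0.1,-0.4,4.7,0,26.8,4],[-1,0.1,-0.5,5.9,0,33.5,4],[-1.1,0.2,-0.5,7,0,40.2,4],[-1.1,0.2,-0.5,8.2,0,46.9,4],[-1.1,0.2,-0.5,9.4,0,53.6,4],[-1.1,0.2,-0.5,10.6,0,60.3,4],[-1.1,0.2,-0.5,10.6,0,60.3,4],[-1.1,0.2,-0.5,10.6,0,60.3,4]]])

```text
t: 16.73
tcp_pos: [0.4996, -0.1198, 0.3301]
tool_rot: [0.76, 0.644, -0.067, 0.055]
force: [-0.0, -0.1, -0.7]
finger_gap: 0.644
gripper_force: 38.3
```

```bash
python3 - <<'E'
from plan import *
st();go(([.5,-.12,.33],stand(80,1)))
E
```

```text
t 16.73 p [ 0.4996 -0.1198  0.3301] z [-0.03  -0.17  -0.985] xyaw 80.5 q [-0.36  0.29  1.61 -0.18  1.22 -0.13] F [-0.  -0.1 -0.7] gap 5.5 38.3216267824173
[-0.01  0.05  0.02] [-0.42 89.96  0.4 ]
```

Call:
carry_out(targets=[[[0,0,0,0,7,0,4],[0,0,0,0,14,0,4],[0,0,0,0,21,0,4],[0,0,0,0,28,0,4],[0,0,0,0,35,0,4],[0,0,0,0,42,0,4],[0,0,0,0,49,0,4],[0,0,0,0,56,0,4],[0,0,0,0,63,0,4],[0,0,0,0,70,0,4],[0,0,0,0,77,0,4],[0,0,0,0,84,0,4]]])

```text
t: 17.73
tcp_pos: [0.4999, -0.1214, 0.3308]
tool_rot: [0.609, 0.515, 0.462, -0.387]
force: [0.4, -0.7, -2.7]
finger_gap: 0.641
gripper_force: 38.4
```

Call:
carry_out(targets=[[[0,0,0,0,6,0,4],[0,0,0,0,6,0,4],[0,0,0,0,6,0,4]]])

```text
t: 17.98
tcp_pos: [0.4997, -0.1206, 0.3296]
tool_rot: [0.586, 0.494, 0.491, -0.414]
force: [-0.1, 0.5, -0.9]
finger_gap: 0.641
gripper_force: 38.4
```

```bash
python3 - <<'E'
from plan import *
st();go(([.55,-.15,.28],stand(29,1)),([.56,-.155,.25],stand(-22,1)))
q=manip.sense()['q'];sim([([.55,-.15,.28],stand(29,1)),([.56,-.155,.25],stand(-22,1))],q)
E
```

```text
t 17.98 p [ 0.4997 -0.1206  0.3296] z [ 0.167  0.97  -0.176] xyaw 80.0 q [-0.9   0.69  1.62  0.91  1.94 -0.94] F [-0.1  0.5 -0.9] gap 5.48 38.395580649375916
[-5.24  5.46 -1.15] [-50.47   0.12   8.91]
[-8.25  6.53 -0.94] [-100.68    0.12   17.82]
[ 0.55 -0.15  0.28] [-1.01  0.67  2.09  1.56  1.39 -1.18] maxstep 0.06 err 0.0
[ 0.56  -0.155  0.25 ] [-0.54  0.79  2.39  2.99  1.43 -1.58] maxstep 0.1 err 0.0
```

Call:
carry_out(targets=[[[-0.5,0.5,-0.1,-5,0,0.9,4],[-1,1,-0.2,-10,0,1.8,4],[-1.5,1.6,-0.3,-15,0,2.7,4],[-2,2.2,-0.4,-20,0,3.5,4],[-2.6,2.7,-0.6,-25,0,4.4,4],[-3.1,3.3,-0.7,-30,0,5.3,4],[-3.6,3.8,-0.8,-35,0,6.2,4],[-4.2,4.4,-0.9,-40,0,7.1,4],[-4.7,4.9,-1,-45,0,7.9,4],[-5.2,5.4,-1.1,-50,0,8.9,4],[-5.2,5.4,-1.1,-50,0,8.9,4],[-5.2,5.4,-1.1,-50,0,8.9,4]]])

```text
t: 18.98
tcp_pos: [0.5496, -0.1479, 0.2828]
tool_rot: [0.741, 0.197, 0.621, -0.164]
force: [-1.0, -0.8, -1.3]
finger_gap: 0.646
gripper_force: 38.4
```

```bash
python3 - <<'E'
from plan import *
st();go(([.56,-.155,.25],stand(-22,1)))
E
```

```text
t 18.98 p [ 0.5496 -0.1479  0.2828] z [ 0.855  0.487 -0.176] xyaw 30.5 q [-1.    0.66  2.09  1.55  1.39 -1.18] F [-1.  -0.8 -1.3] gap 5.52 38.418073654174805
[-3.14  1.12  1.13] [-5.088e+01  5.000e-02  9.160e+00]
```

Call:
carry_out(targets=[[[-0.3,0.1,0.1,-4.5,0,0.8,4],[-0.6,0.2,0.2,-9,0,1.6,4],[-0.9,0.3,0.3,-14,0,2.5,4],[-1.2,0.4,0.4,-19,0,3.4,4],[-1.5,0.5,0.5,-24,0,4.3,4],[-1.8,0.6,0.6,-29,0,5.2,4],[-2.1,0.7,0.7,-34,0,6.1,4],[-2.4,0.8,0.8,-39,0,7,4],[-2.7,0.9,0.9,-43,0,7.8,4],[-3,1,1,-47,0,8.5,4],[-3.1,1.1,1.1,-50.9,0,9.2,4],[-3.1,1.1,1.1,-50.9,0,9.2,4]]])

```text
t: 19.98
tcp_pos: [0.5621, -0.153, 0.2505]
tool_rot: [0.751, -0.146, 0.632, 0.121]
force: [0.4, 1.0, -1.4]
finger_gap: 0.648
gripper_force: 38.4
```

```bash
python3 - <<'E'
from plan import *
st();go(([.6236,-.184,.2],stand(-22,1)),([.6236,-.184,.09],stand(-22,1)))
a,_=snap('scene','s7.png');b,_=snap('wrist','w7.png')
cv2.imwrite('pics/v7.png',np.vstack([cv2.resize(a[60:320,160:460,::-1],(450,390)),cv2.resize(b[:,:,::-1],(320,200))[:, :].repeat(1,0) if 0 else cv2.copyMakeBorder(cv2.resize(b[:,:,::-1],(320,200)),0,0,0,130,0)]))
E
```

```text
t 19.98 p [ 0.5621 -0.153   0.2505] z [ 0.914 -0.367 -0.172] xyaw -22.8 q [-0.53  0.8   2.38  3.    1.43 -1.57] F [ 0.4  1.  -1.4] gap 5.53 38.42150151729584
[-3.8   0.6   7.63] [-0.15 -0.1  -0.14]
[-14.63   0.63   9.52] [-0.15 -0.1  -0.14]
```

View pics/v7.png

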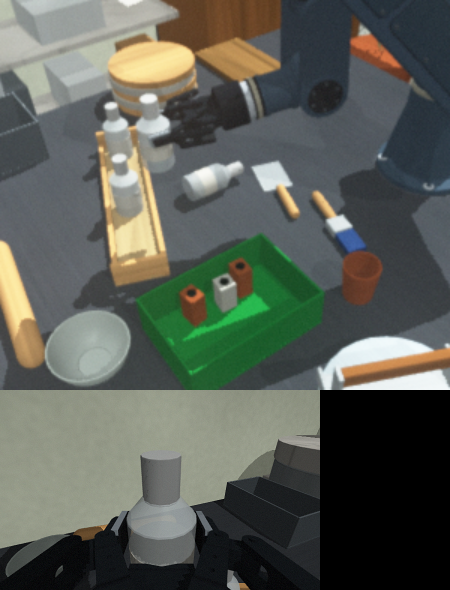

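Bottle 1 is held upright, cap up. Place it into the lane.

Call:
carry_out(targets=[[[-1.3,0.2,2.5,0,0,0,4],[-2.5,0.4,5,0,0,0,4],[-3.8,0.6,7.6,0,0,0,4],[-5.5,0.6,7.9,0,0,0,4],[-8,0.6,8.4,0,0,0,4],[-10.5,0.6,8.8,0,0,0,4],[-13,0.6,9.2,0,0,0,4],[-14.6,0.6,9.5,0,0,0,4],[-14.6,0.6,9.5,0,0,0,4],[-14.6,0.6,9.5,0,0,0,4]]])

```text
t: 20.92
tcp_pos: [0.6203, -0.188, 0.0884]
tool_rot: [0.752, -0.149, 0.63, 0.123]
force: [-0.7, -0.2, -1.1]
finger_gap: 0.647
gripper_force: 38.3
```

```bash
python3 - <<'E'
from plan import *
st();go(([.6236,-.184,.09],stand(-22,1)),([.6236,-.184,.075],stand(-22,1)))
E
```

```text
t 20.92 p [ 0.6203 -0.188   0.0884] z [ 0.911 -0.372 -0.176] xyaw -23.3 q [-0.53  1.17  2.15  3.01  1.57 -1.59] F [-0.7 -0.2 -1.1] gap 5.52 38.31348896026611
[ 0.18 -0.49  0.13] [ 0.22  0.13 -0.24]
[-1.29 -0.49  0.39] [ 0.22  0.13 -0.24]
```

Call:
carry_out(targets=[[[-0.3,-0.4,0.2,0,0,0,4],[-0.6,-0.4,0.3,0,0,0,4],[-0.8,-0.4,0.3,0,0,0,4],[-1,-0.4,0.4,0,0,0,4],[-1,-0.4,0.4,0,0,0,4]]])

```text
t: 21.33
tcp_pos: [0.6241, -0.1834, 0.0786]
tool_rot: [0.752, -0.148, 0.63, 0.122]
force: [-0.1, -0.9, -1.4]
finger_gap: 0.641
gripper_force: 38.4
```

Call:
carry_out(targets=[[[-0.1,0,0,0,0,0,4],[-0.2,0,0,0,0,0,4],[-0.3,0,0,0,0,0,4],[-0.3,0,0,0,0,0,4],[-0.3,0,0,0,0,0,4]]])

```text
t: 21.75
tcp_pos: [0.6238, -0.1834, 0.078]
tool_rot: [0.75, -0.148, 0.633, 0.123]
force: [-1.8, 0.1, 6.7]
finger_gap: 0.644
gripper_force: 38.7
```

Call:
carry_out(targets=[[[0.2,0,0,0,0,0,6],[0.2,0,0,0,0,0,7],[0.2,0,0,0,0,0,7.4],[0.2,0,0,0,0,0,7.4],[0.2,0,0,0,0,0,7.4],[0,0,-1,0,0,0,7.4],[-0.2,0,-2.5,0,0,0,7.4],[-0.4,0,-4,0,0,0,7.4],[-0.5,0,-5.5,0,0,0,7.4],[-0.5,0,-6,0,0,0,7.4],[-0.5,0,-6,0,0,0,7.4]]])

```text
t: 22.67
tcp_pos: [0.567, -0.1603, 0.0799]
tool_rot: [0.754, -0.149, 0.629, 0.122]
force: [0.4, 0.4, 0.0]
finger_gap: 0.866
gripper_force: 0.0
```

```bash
python3 - <<'E'
from plan import *
st(); a,_=snap('scene','s8.png')
q=manip.sense()['q'];print(q)
sim([([.56,-.155,.25],stand(-22,1)),([.55,-.15,.28],stand(29,1)),([.5,-.12,.33],stand(80,1)),([.5,-.12,.33],lay(80,1)),([.46,-.17,.30],lay(177.5,1)),([.415,-.223,.25],lay(177.5,1)),([.415,-.223,.03],lay(177.5,1)),([.42,-.22,.30],lay(177.5,1)),([.5,-.2,.33],lay(80,1)),([.5,-.2,.33],stand(80,1)),([.5,-.3,.28],stand(29,1)),([.5,-.33,.25],stand(-22,1)),([.557,-.355,.2],stand(-22,1)),([.557,-.355,.08],stand(-22,1)),([.501,-.332,.09],stand(-22,1)),([.501,-.332,.25],stand(-22,1))],q)
cv2.imwrite('pics/v8.png',cv2.resize(a[60:320,160:460,::-1],(450,390)))
E
```

```text
t 22.67 p [ 0.567  -0.1603  0.0799] z [ 0.911 -0.371 -0.18 ] xyaw -23.3 q [-0.54  1.28  2.28  2.99  1.81 -1.63] F [0.4 0.4 0. ] gap 7.39 0.0
[-0.53519117  1.28339855  2.27794683  2.99180968  1.80691785 -1.62953742]
[ 0.56  -0.155  0.25 ] [-0.54  0.79  2.39  2.99  1.43 -1.58] maxstep 0.07 err 0.0
[ 0.55 -0.15  0.28] [-1.01  0.67  2.09  1.56  1.39 -1.18] maxstep 0.1 err 0.0
[ 0.5  -0.12  0.33] [-0.9   0.69  1.62  0.91  1.94 -0.94] maxstep 0.06 err 0.0
[ 0.5  -0.12  0.33] [-0.36  0.29  1.61 -0.18  1.21 -0.12] maxstep 0.06 err 0.0
[ 0.46 -0.17  0.3 ] [-0.64  0.22  1.81  0.12  0.97 -2.23] maxstep 0.07 err 0.0
[ 0.415 -0.223  0.25 ] [-0.8   0.27  1.91  0.16  0.84 -2.43] maxstep 0.05 err 0.0
[ 0.415 -0.223  0.03 ] [-0.8   0.73  2.08  0.53  0.24 -2.85] maxstep 0.1 err 0.0
[ 0.42 -0.22  0.3 ] [-0.79  0.2   1.84  0.14  0.98 -2.39] maxstep 0.1 err 0.0
[ 0.5  -0.2   0.33] [-0.5   0.31  1.57 -0.18  1.2  -0.27] maxstep 0.07 err 0.0
[ 0.5  -0.2   0.33] [-0.97  0.75  1.48  0.88  2.05 -0.9 ] maxstep 0.06 err 0.0
[ 0.5  -0.3   0.28] [-1.25  0.7   1.88  1.32  1.52 -1.02] maxstep 0.04 err 0.0
[ 0.5  -0.33  0.25] [-1.08  0.77  2.32  2.44  1.35 -1.53] maxstep 0.09 err 0.0
[ 0.557 -0.355  0.2  ] [-0.98  0.87  2.16  2.53  1.31 -1.51] maxstep 0.05 err 0.0
[ 0.557 -0.355  0.08 ] [-0.98  1.17  2.1   2.56  1.5  -1.64] maxstep 0.05 err 0.0
[ 0.501 -0.332  0.09 ] [-1.08  1.22  2.25  2.45  1.65 -1.78] maxstep 0.05 err 0.0
[ 0.501 -0.332  0.25 ] [-1.08  0.76  2.32  2.43  1.35 -1.53] maxstep 0.06 err 0.0
```

View pics/v8.png

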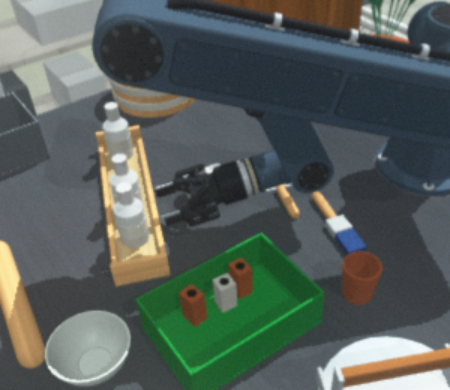

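Bottle 1 stands in the lane. Next back out upwards, reversing the swing, and check the plan with the other grip sense for bottle 2 (more joint margin).

```bash
python3 - <<'E'
from plan import *
q=manip.sense()['q']
sim([([.56,-.155,.25],stand(-22,1)),([.55,-.15,.28],stand(29,1)),([.5,-.12,.33],stand(80,1)),([.5,-.12,.33],lay(80,1)),([.46,-.17,.30],lay(177.5,-1)),([.415,-.223,.25],lay(177.5,-1)),([.415,-.223,.03],lay(177.5,-1)),([.42,-.22,.30],lay(177.5,-1)),([.5,-.2,.33],lay(110,-1)),([.5,-.2,.33],stand(110,-1)),([.5,-.3,.28],stand(40,-1)),([.5,-.33,.25],stand(-22,-1)),([.557,-.355,.2],stand(-22,-1)),([.557,-.355,.08],stand(-22,-1)),([.501,-.332,.09],stand(-22,-1)),([.501,-.332,.25],stand(-22,-1))],q)
print('--');go(([.567,-.160,.25],stand(-22,1)),([.56,-.155,.27],stand(0,1)))
E
```

```text
[ 0.56  -0.155  0.25 ] [-0.54  0.79  2.39  2.99  1.43 -1.58] maxstep 0.07 err 0.0
[ 0.55 -0.15  0.28] [-1.01  0.67  2.09  1.56  1.39 -1.18] maxstep 0.1 err 0.0
[ 0.5  -0.12  0.33] [-0.9   0.69  1.62  0.91  1.94 -0.94] maxstep 0.06 err 0.0
[ 0.5  -0.12  0.33] [-0.36  0.29  1.61 -0.18  1.21 -0.12] maxstep 0.06 err 0.0
[ 0.46 -0.17  0.3 ] [-0.64  0.22  1.81  0.12  0.97  0.92] maxstep 0.04 err 0.0
[ 0.415 -0.223  0.25 ] [-0.8   0.27  1.91  0.16  0.84  0.71] maxstep 0.05 err 0.0
[ 0.415 -0.223  0.03 ] [-0.8   0.73  2.08  0.53  0.24  0.3 ] maxstep 0.1 err 0.0
[ 0.42 -0.22  0.3 ] [-0.79  0.2   1.84  0.14  0.98  0.75] maxstep 0.1 err 0.0
[ 0.5  -0.2   0.33] [-0.53  0.28  1.63 -0.12  1.1   2.31] maxstep 0.07 err 0.0
[ 0.5  -0.2   0.33] [-0.8   0.86  1.19  0.61  2.37  2.12] maxstep 0.05 err 0.0
[ 0.5  -0.3   0.28] [-1.22  0.74  1.75  1.19  1.64  2.18] maxstep 0.03 err 0.0
[ 0.5  -0.33  0.25] [-1.08  0.77  2.32  2.44  1.35  1.61] maxstep 0.09 err 0.0
[ 0.557 -0.355  0.2  ] [-0.98  0.87  2.16  2.53  1.31  1.63] maxstep 0.05 err 0.0
[ 0.557 -0.355  0.08 ] [-0.98  1.17  2.1   2.56  1.5   1.5 ] maxstep 0.05 err 0.0
[ 0.501 -0.332  0.09 ] [-1.08  1.22  2.25  2.45  1.65  1.36] maxstep 0.05 err 0.0
[ 0.501 -0.332  0.25 ] [-1.08  0.76  2.32  2.43  1.35  1.61] maxstep 0.06 err 0.0
--
[16.69 -0.09 -3.12] [ 0.18  0.26 -0.21]
[18.51 -0.3  -4.3 ] [21.84  0.23 -4.08]
```

Call:
carry_out(targets=[[[3,0,-0.6,0,0,0,7.4],[6,0,-1.2,0,0,0,7.4],[9,0,-1.8,0,0,0,7.4],[12,0,-2.4,0,0,0,7.4],[15,0,-2.8,0,0,0,8],[16.7,-0.1,-3.1,0,0,0,8],[17,-0.1,-3.3,4,0,-0.8,8],[17.3,-0.1,-3.6,8,0,-1.5,8],[17.6,-0.2,-3.8,12,0,-2.3,8],[18,-0.3,-4,17,0,-3.2,8],[18.5,-0.3,-4.3,21.8,0,-4.1,8],[18.5,-0.3,-4.3,21.8,0,-4.1,8]]])

```text
t: 23.72
tcp_pos: [0.5604, -0.1589, 0.2723]
tool_rot: [0.766, 0.001, 0.643, 0.003]
force: [-0.3, -0.4, -0.4]
finger_gap: 0.934
gripper_force: 0.0
```

```bash
python3 - <<'E'
from plan import *
st();go(([.55,-.15,.28],stand(29,1)),([.52,-.13,.32],stand(60,1)),([.5,-.12,.33],stand(80,1)))
E
```

```text
t 23.72 p [ 0.5604 -0.1589  0.2723] z [ 0.985 -0.004 -0.172] xyaw 1.8 q [-0.85  0.71  2.33  2.28  1.33 -1.5 ] F [-0.3 -0.4 -0.4] gap 7.97 0.0
[ 0.59 -0.88 -1.17] [ 2.882e+01  1.000e-02 -4.720e+00]
[ 4.02 -2.85 -4.82] [ 59.35   0.11 -10.11]
[ 4.67 -3.84 -6.97] [ 79.04   0.18 -13.59]
```

Call:
carry_out(targets=[[[0.1,-0.2,-0.2,5,0,-0.8,8],[0.2,-0.3,-0.4,10,0,-1.6,8],[0.3,-0.5,-0.6,15,0,-2.5,8],[0.4,-0.6,-0.8,20,0,-3.3,8],[0.6,-0.9,-1.2,27,0,-4.5,8],[1.3,-1.3,-2,34,0,-5.7,8],[2.1,-1.7,-2.8,41,0,-6.9,8],[3,-2.3,-3.7,48,0,-8.2,8],[3.6,-2.6,-4.4,55,0,-9.4,8],[4.1,-3,-5,62,0,-10.6,8],[4.4,-3.4,-6,70,0,-12,8],[4.7,-3.8,-7,77,0,-13.3,8]]])

```text
t: 24.72
tcp_pos: [0.4999, -0.1161, 0.33]
tool_rot: [0.597, 0.478, 0.502, -0.404]
force: [0.1, 0.9, -0.8]
finger_gap: 0.938
gripper_force: 0.0
```

Call:
carry_out(targets=[[[0,0,0,0,-7,0,8],[0,0,0,0,-14,0,8],[0,0,0,0,-21,0,8],[0,0,0,0,-28,0,8],[0,0,0,0,-35,0,8],[0,0,0,0,-42,0,8],[0,0,0,0,-49,0,8],[0,0,0,0,-56,0,8],[0,0,0,0,-63,0,8],[0,0,0,0,-70,0,8],[0,0,0,0,-77,0,8],[0,0,0,0,-84,0,8]]])

```text
t: 25.72
tcp_pos: [0.4999, -0.1143, 0.3301]
tool_rot: [0.78, 0.624, -0.028, 0.021]
force: [-1.3, -0.6, -1.2]
finger_gap: 0.939
gripper_force: 0.0
```

```bash
python3 - <<'E'
from plan import *
st();go(([.46,-.17,.30],lay(177.5,-1)),([.415,-.223,.25],lay(177.5,-1)))
E
```

```text
t 25.72 p [ 0.4999 -0.1143  0.3301] z [-0.018 -0.067 -0.998] xyaw 77.3 q [-0.4   0.29  1.6  -0.07  1.24 -0.16] F [-1.3 -0.6 -1.2] gap 8.02 0.0
[-6.08 -2.66  3.45] [-4.33 11.77 79.88]
[-11.88  -5.87   8.88] [-4.33 11.77 79.88]
```

Call:
carry_out(targets=[[[-0.6,-0.3,0.3,-0.4,1,6.8,8],[-1.2,-0.6,0.6,-0.8,2,13.6,8],[-1.8,-0.9,0.9,-1,3,20.4,8],[-2.4,-1.2,1.2,-1.4,4,27.2,8],[-3,-1.5,1.5,-1.8,5,34,8],[-3.6,-1.8,1.8,-2.2,6,40.8,8],[-4.4,-2.1,2.3,-2.6,7,47.6,8],[-5.2,-2.4,3,-3,8,54.4,8],[-6.1,-2.7,3.5,-3.3,9,61.2,8],[-8,-3.7,5.3,-3.7,10,68,8],[-10,-4.8,7,-4,11,74.5,8],[-11.9,-5.9,8.9,-4.3,11.8,80,8]]])

```text
t: 26.72
tcp_pos: [0.4141, -0.2239, 0.2487]
tool_rot: [0.996, -0.026, 0.088, -0.0]
force: [1.1, -1.0, -1.3]
finger_gap: 0.936
gripper_force: 0.0
```

Call:
carry_out(targets=[[[0,0,0,0,0,0,8],[0,0,0,0,0,0,8],[0,0,0,0,0,0,8]]])

```text
t: 26.97
tcp_pos: [0.4145, -0.2242, 0.2492]
tool_rot: [0.996, -0.023, 0.087, -0.0]
force: [-0.2, -0.7, -0.0]
finger_gap: 0.932
gripper_force: 0.0
```

```bash
python3 - <<'E'
from plan import *
import pickle
st(); im,c=snap('wrist','w9.png');im=im[:,:,::-1].copy();snap('top','top9.png')
for q in ((.4828,-.2269),(.3474,-.2209)):
        u=proj(c,[*q,.028]);cv2.circle(im,(int(u[0]),int(u[1])),4,(255,0,255),1);print(u)
pickle.dump(c,open('w9.pkl','wb'))
cv2.imwrite('pics/v9.png',im)
E
```

```text
t 26.97 p [ 0.4145 -0.2242  0.2492] z [ 0.172 -0.004 -0.985] xyaw -2.7 q [-0.81  0.27  1.91  0.16  0.85  0.71] F [-0.2 -0.7 -0. ] gap 7.96 0.0
(np.float64(324.15018701628844), np.float64(144.66954799784298))
(np.float64(324.2769211104051), np.float64(271.51118291344585))
```

View pics/v9.png

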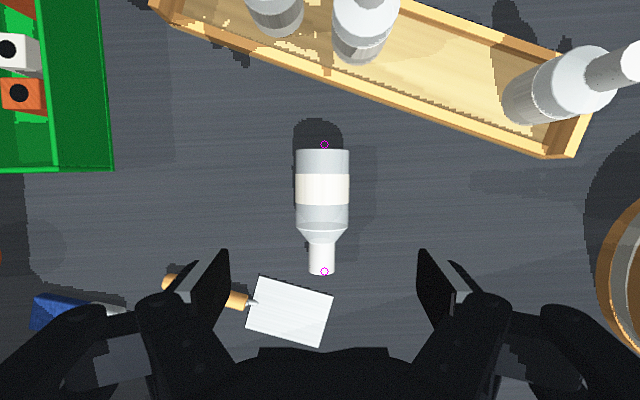

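Bottle 2 lies where predicted (base (323,150), cap end (322,274)), and the lane has three standing bottles.

```bash
python3 - <<'E'
from plan import *
go(([.408,-.223,.10],lay(177.5,-1)),([.408,-.223,.03],lay(177.5,-1)))
E
```

```text
[-3.27 -0.07 14.62] [-0.14  0.04 -0.13]
[-4.48 -0.05 21.51] [-0.14  0.04 -0.13]
```

Call:
carry_out(targets=[[[-1,-0.1,4,0,0,0,8],[-2,-0.1,8,0,0,0,8],[-2.6,-0.1,11.5,0,0,0,8],[-3.3,-0.1,14.6,0,0,0,8],[-3.7,-0.1,17,0,0,0,8],[-4.1,-0.1,19.3,0,0,0,8],[-4.4,-0.1,21,0,0,0,8],[-4.5,-0.1,21.5,0,0,0,8],[-4.5,-0.1,21.5,0,0,0,8],[-4.5,-0.1,21.5,0,0,0,8],[-4.5,-0.1,21.5,0,0,0,8]]])

```text
t: 27.98
tcp_pos: [0.4072, -0.2233, 0.03]
tool_rot: [0.996, -0.023, 0.087, 0.001]
force: [-0.1, 1.0, 0.7]
finger_gap: 0.936
gripper_force: 0.0
```

Call:
carry_out(targets=[[[0,0,0,0,0,0,6.5],[0,0,0,0,0,0,5.5],[0,0,0,0,0,0,4.5],[0,0,0,0,0,0,4],[0,0,0,0,0,0,4],[0,0,0,0,0,0,4],[0,0,0,0,0,0,4],[0,0,-1,0,0,0,4],[0,0,-2,0,0,0,4],[0,0,-2,0,0,0,4]]])

```text
t: 28.82
tcp_pos: [0.4028, -0.2233, 0.0504]
tool_rot: [0.996, -0.024, 0.087, 0.001]
force: [0.9, -0.1, -1.9]
finger_gap: 0.639
gripper_force: 37.9
```

```bash
python3 - <<'E'
from plan import *
st();go(([.415,-.22,.16],lay(177.5,-1)),([.42,-.22,.30],lay(177.5,-1)),([.5,-.2,.33],lay(110,-1)))
E
```

```text
t 28.82 p [ 0.4028 -0.2233  0.0504] z [ 0.172 -0.007 -0.985] xyaw -2.7 q [-0.83  0.68  2.1   0.48  0.27  0.34] F [ 0.9 -0.1 -1.9] gap 5.46 37.86276161670685
[  3.07  -0.41 -10.59] [-0.05  0.07 -0.23]
[  5.98  -0.45 -24.29] [-0.05  0.07 -0.23]
[ 14.27  -2.83 -25.88] [-11.72   0.11  66.25]
```

Call:
carry_out(targets=[[[1,-0.1,-3.5,0,0,0,4],[2,-0.2,-7,0,0,0,4],[3,-0.4,-10.6,0,0,0,4],[4,-0.4,-14.5,0,0,0,4],[5,-0.4,-18.5,0,0,0,4],[5.6,-0.4,-22,0,0,0,4],[6,-0.5,-24.3,0,0,0,4],[7,-0.7,-24.5,-1.2,0,6.5,4],[8,-1,-24.7,-2.4,0,13,4],[9,-1.3,-24.9,-3.6,0,19.5,4],[10,-1.6,-25.1,-4.7,0,26,4],[11,-1.9,-25.3,-5.8,0,32.5,4]]])

```text
t: 29.82
tcp_pos: [0.4683, -0.2071, 0.3167]
tool_rot: [0.947, -0.308, 0.081, 0.026]
force: [0.4, 0.1, -1.1]
finger_gap: 0.646
gripper_force: 38.6
```

```bash
python3 - <<'E'
from plan import *
st();go(([.5,-.2,.33],lay(110,-1)))
E
```

```text
t 29.82 p [ 0.4683 -0.2071  0.3167] z [ 0.137 -0.099 -0.986] xyaw -36.1 q [-0.64  0.23  1.73  0.    1.01  1.56] F [ 0.4  0.1 -1.1] gap 5.52 38.63702952861786
[ 2.34 -2.44 -0.94] [-5.86  0.3  33.44]
```

Call:
carry_out(targets=[[[0.5,-0.5,-0.2,-1.2,0,6.7,4],[1,-1,-0.4,-2.4,0,13.4,4],[1.5,-1.5,-0.6,-3.5,0,20,4],[2,-2,-0.8,-4.7,0,26.7,4],[2.3,-2.4,-0.9,-5.9,0,33.4,4],[2.3,-2.4,-0.9,-5.9,0,33.4,4],[2.3,-2.4,-0.9,-5.9,0,33.4,4]]])

```text
t: 30.4
tcp_pos: [0.4995, -0.2002, 0.3291]
tool_rot: [0.819, -0.567, 0.069, 0.049]
force: [0.0, 0.8, -1.4]
finger_gap: 0.645
gripper_force: 38.6
```

Call:
carry_out(targets=[[[0,0,0,0,-7,0,4],[0,0,0,0,-14,0,4],[0,0,0,0,-21,0,4],[0,0,0,0,-28,0,4],[0,0,0,0,-35,0,4],[0,0,0,0,-42,0,4],[0,0,0,0,-49,0,4],[0,0,0,0,-56,0,4],[0,0,0,0,-63,0,4],[0,0,0,0,-70,0,4],[0,0,0,0,-77,0,4],[0,0,0,0,-84,0,4]]])

```text
t: 31.4
tcp_pos: [0.4998, -0.2021, 0.3294]
tool_rot: [0.654, -0.455, -0.495, -0.346]
force: [0.1, 0.3, -2.3]
finger_gap: 0.642
gripper_force: 38.7
```

```bash
python3 - <<'E'
from plan import *
st();go(([.5,-.2,.33],stand(110,-1)),([.5,-.25,.30],stand(75,-1)),([.5,-.3,.28],stand(40,-1)))
E
```

```text
t 31.4 p [ 0.4998 -0.2021  0.3294] z [-0.332  0.904 -0.269] xyaw -69.3 q [-0.8   0.82  1.19  0.56  2.32  2.09] F [ 0.1  0.3 -2.3] gap 5.49 38.66562366485596
[-0.11 -0.1   0.17] [ 0.18 -5.63  0.18]
[ 4.04  1.64 -3.54] [34.33 -5.41  7.94]
[ 7.23  3.37 -7.52] [68.47 -4.82 15.7 ]
```

Call:
carry_out(targets=[[[0.4,0.1,-0.3,3,-5.5,0.8,4],[0.9,0.3,-0.8,8,-5.5,1.8,4],[1.5,0.6,-1.3,13,-5.5,3,4],[2.1,0.9,-1.9,18,-5.5,4.2,4],[2.7,1.1,-2.4,23.5,-5.4,5.4,4],[3.4,1.4,-3,29,-5.4,6.7,4],[4,1.6,-3.5,34.3,-5.4,7.9,4],[4.7,2,-4.3,41,-5.3,9.5,4],[5.4,2.3,-5.1,48,-5.2,11,4],[6,2.7,-5.9,55,-5,12.7,4],[6.7,3,-6.8,62,-4.9,14.2,4],[7.2,3.4,-7.5,68.5,-4.8,15.7,4]]])

```text
t: 32.4
tcp_pos: [0.4989, -0.3009, 0.2802]
tool_rot: [-0.262, 0.723, 0.214, 0.602]
force: [0.6, 0.6, -0.7]
finger_gap: 0.644
gripper_force: 38.7
```

```bash
python3 - <<'E'
from plan import *
st();go(([.5,-.3,.28],stand(40,-1)),([.5,-.315,.265],stand(9,-1)),([.5,-.33,.25],stand(-22,-1)))
E
```

```text
t 32.4 p [ 0.4989 -0.3009  0.2802] z [ 0.759  0.625 -0.182] xyaw -138.6 q [-1.23  0.74  1.75  1.19  1.63  2.18] F [ 0.6  0.6 -0.7] gap 5.5 38.69008004665375
[-0.    0.    0.14] [-0.49 -0.51  0.26]
[ 1.65 -1.14 -0.52] [30.02 -0.4   5.77]
[ 3.31 -2.29 -1.19] [60.53 -0.27 11.26]
```

Call:
carry_out(targets=[[[0.3,-0.2,-0.1,5,-0.4,1,4],[0.6,-0.4,-0.2,10,-0.4,2,4],[0.9,-0.6,-0.3,15,-0.4,3,4],[1.1,-0.8,-0.4,20,-0.4,4,4],[1.4,-1,-0.5,25,-0.4,5,4],[1.7,-1.2,-0.6,30,-0.4,5.8,4],[2,-1.4,-0.7,35,-0.4,6.7,4],[2.2,-1.6,-0.8,40,-0.3,7.6,4],[2.5,-1.8,-0.9,45,-0.3,8.5,4],[2.8,-2,-1,50,-0.3,9.4,4],[3,-2.2,-1.1,55.5,-0.3,10.4,4],[3.3,-2.3,-1.2,60.5,-0.3,11.3,4]]])

```text
t: 33.4
tcp_pos: [0.4995, -0.3289, 0.2502]
tool_rot: [0.146, 0.754, -0.121, 0.629]
force: [1.5, 0.5, -1.6]
finger_gap: 0.64
gripper_force: 38.7
```

Call:
carry_out(targets=[[[0,0,0,0,0,0,4],[0,0,0,0,0,0,4]]])

```text
t: 33.57
tcp_pos: [0.5011, -0.3268, 0.2503]
tool_rot: [0.143, 0.754, -0.117, 0.63]
force: [-0.3, 0.8, -1.4]
finger_gap: 0.638
gripper_force: 38.8
```

```bash
python3 - <<'E'
from plan import *
st();go(([.557,-.355,.21],stand(-22,-1)),([.557,-.355,.09],stand(-22,-1)))
E
```

```text
t 33.57 p [ 0.5011 -0.3268  0.2503] z [ 0.917 -0.356 -0.178] xyaw 157.4 q [-1.08  0.77  2.32  2.42  1.35  1.61] F [-0.3  0.8 -1.4] gap 5.45 38.750476241111755
[ 2.85 -0.62  6.85] [ 0.76 -0.26 -0.11]
[14.66 -0.67  8.98] [ 0.76 -0.26 -0.11]
```

Call:
carry_out(targets=[[[1,-0.2,2.3,0.3,0,0,4],[2,-0.4,4.6,0.7,0,0,4],[2.8,-0.6,6.8,0.7,-0.2,0,4],[5,-0.6,7.3,0.7,-0.2,0,4],[7.5,-0.6,7.7,0.7,-0.2,0,4],[10,-0.6,8.2,0.7,-0.2,0,4],[12.5,-0.6,8.6,0.7,-0.2,0,4],[14.5,-0.6,9,0.7,-0.2,0,4],[14.5,-0.6,9,0.7,-0.2,0,4],[14.5,-0.6,9,0.7,-0.2,0,4]]])

```text
t: 34.4
tcp_pos: [0.5575, -0.3571, 0.0916]
tool_rot: [0.148, 0.751, -0.123, 0.632]
force: [0.1, -0.2, -1.8]
finger_gap: 0.645
gripper_force: 38.6
```

```bash
python3 - <<'E'
from plan import *
st();go(([.557,-.355,.08],stand(-22,-1)))
E
```

```text
t 34.4 p [ 0.5575 -0.3571  0.0916] z [ 0.912 -0.371 -0.172] xyaw 156.8 q [-0.98  1.15  2.1   2.56  1.49  1.51] F [ 0.1 -0.2 -1.8] gap 5.51 38.57840359210968
[1.17 0.17 0.08] [-0.15  0.09 -0.2 ]
```

Call:
carry_out(targets=[[[0.4,0.1,0.1,0,0,0,4],[0.8,0.1,0.1,0,0,0,4],[1.1,0.2,0.2,0,0,0,4],[1.2,0.2,0.2,0,0,0,4],[1.3,0.2,0.2,0,0,0,4],[1.3,0.2,0.2,0,0,0,4],[1.3,0.2,0.2,0,0,0,4]]])

```text
t: 34.98
tcp_pos: [0.5586, -0.3538, 0.0803]
tool_rot: [0.148, 0.75, -0.123, 0.633]
force: [0.0, 1.0, 0.7]
finger_gap: 0.644
gripper_force: 38.7
```

Call:
carry_out(targets=[[[0.1,0,0,0,0,0,4],[0.2,0,0,0,0,0,4],[0.2,0,0,0,0,0,4],[0.2,0,0,0,0,0,4]]])

```text
t: 35.32
tcp_pos: [0.5586, -0.3539, 0.0802]
tool_rot: [0.147, 0.749, -0.123, 0.635]
force: [-1.1, 0.4, 7.3]
finger_gap: 0.644
gripper_force: 39.0
```

Firm contact; release, back off, rise.

Call:
carry_out(targets=[[[-0.2,0,0,0,0,0,6],[-0.2,0,0,0,0,0,7],[-0.2,0,0,0,0,0,7.2],[-0.2,0,0,0,0,0,7.2],[-0.2,0,0,0,0,0,7.2],[0,0,-1,0,0,0,7.2],[0.2,0,-2.5,0,0,0,7.2],[0.4,0,-4,0,0,0,7.2],[0.5,0,-5.5,0,0,0,7.2],[0.5,0,-6.2,0,0,0,7.2],[0.5,0,-6.2,0,0,0,7.2],[0.5,0,-6.2,0,0,0,7.2]]])

```text
t: 36.32
tcp_pos: [0.5006, -0.3307, 0.0825]
tool_rot: [0.149, 0.751, -0.122, 0.631]
force: [-0.2, -0.7, 0.0]
finger_gap: 0.845
gripper_force: 0.0
```

Call:
carry_out(targets=[[[-3,0,-0.6,0,0,0,7.2],[-6,0,-1.2,0,0,0,7.2],[-9,0,-1.8,0,0,0,7.2],[-12,0,-2.4,0,0,0,7.2],[-15,0,-2.9,0,0,0,7.2],[-18,0,-3.4,0,0,0,7.2],[-20,0,-4,0,0,0,7.2],[-20,0,-4,0,0,0,7.2],[-20,0,-4,0,0,0,7.2]]])

```text
t: 37.07
tcp_pos: [0.4964, -0.3289, 0.289]
tool_rot: [0.147, 0.75, -0.124, 0.633]
force: [0.7, 0.3, 0.4]
finger_gap: 0.843
gripper_force: 0.0
```

```bash
python3 - <<'E'
from plan import *
st(); t,ct=snap('top','top10.png'); s,cs=snap('scene','s10.png')
C=np.array([.5021,.3703]);t=t[:,:,::-1].copy()
a=np.radians(-115.5);X=np.array([np.cos(a),np.sin(a)]);Y=np.array([-X[1],X[0]])
for k in range(60):
    u=proj(ct,[*(C+.115*np.array([np.cos(k/9.55),np.sin(k/9.55)])),.04]);t[int(u[1]),int(u[0])]=(0,0,255)
cv2.imwrite('pics/v10.png',np.vstack([cv2.resize(t[135:275,150:470],(640,280),interpolation=cv2.INTER_CUBIC),cv2.resize(s[100:400,160:560,::-1],(400,300)).repeat(1,1) if 0 else cv2.copyMakeBorder(s[90:400,140:560,::-1],0,0,0,220,cv2.BORDER_CONSTANT)]))
E
```

```text
t 37.07 p [ 0.4964 -0.3289  0.289 ] z [ 0.913 -0.371 -0.169] xyaw 157.9 q [-1.09  0.65  2.31  2.41  1.27  1.69] F [0.7 0.3 0.4] gap 7.2 0.0
```

View pics/v10.png

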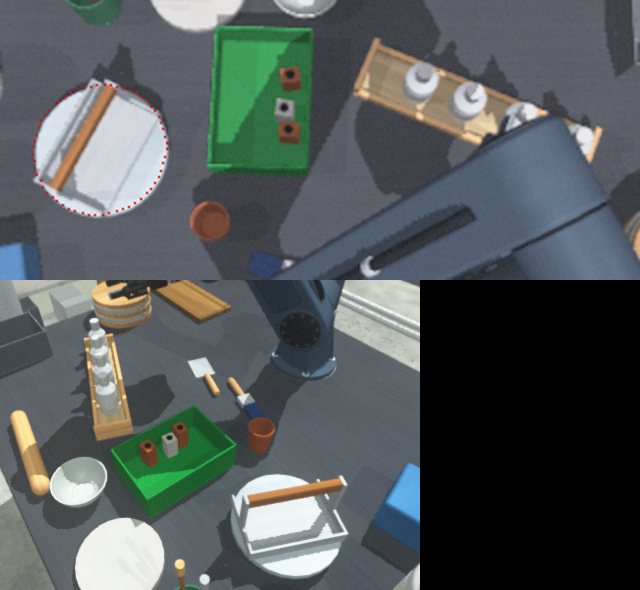

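Four bottles stand in the lane row, the props are in the tub, and the tray is on the turntable. One quick numeric check that the tray has not been knocked.

```bash
python3 - <<'E'
from h import *
c=cams.camera_info('top')
for f in ('top0','top5','top10'):
    h=cv2.cvtColor(cv2.imread(f'pics/{f}.png'),cv2.COLOR_BGR2HSV)[165:250,160:240]
    m=cv2.inRange(h,(5,90,90),(18,255,255));n,l,s,ce=cv2.connectedComponentsWithStats(m);k=1+s[1:,4].argmax()
    print(f,s[k],atz(c,160+ce[k][0],165+ce[k][1],.158)[:2])
a=cv2.imread('pics/top0.png');b=cv2.imread('pics/top10.png');print('diff tub/cup',np.abs(a[140:260,250:315].astype(int)-b[140:260,250:315]).mean())
E
```

```text
top0 [ 14  15  43  52 570] [0.49482428 0.35695835]
top5 [ 19  13  29  52 227] [0.51538159 0.35958089]
top10 [ 15  13  33  52 351] [0.50103904 0.3682729 ]
diff tub/cup 10.754658119658119
```

```bash
python3 -c "
from station import sign_off
print(sign_off())"
```

```text
the job is handed in; nothing more can be done
None
```

The job is handed in: all three kiln props are in the tub, the empty tray is flat near the middle of the turntable (a few mm off), both fallen bottles stand in the lane in one row with the two already there, and the robot did not touch the cup.

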